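# Gauge the handpiece sleeves and start the disinfecting unit

### The job

Try each handpiece sleeve on the gauge pin, one after another from the shortest to the longest, letting it down as far as it goes: a sleeve that goes all the way down to the plate is good and gets stood upright in the white disinfecting tray, one that stops short gets stood upright in the grey reject tray. When all the sleeves are sorted, start the disinfecting unit by pressing its keys fully down one at a time, square, then round, then bar. Leave the open jar and the two small lidded pots beside the work where they are.

Things in the scene. Friction and masses are not known exactly. Their poses are not given: they have to be found in the camera images.
- sleeve_1: dark grey rigid sleeve for a nail-drill handpiece, the 60 mm long one, standing upright on its flared foot; origin at the centre of its underside, z up its axis. Round body 36 mm wide, weighted steel foot flange 60 mm wide and 6 mm thick, closed flat top with three thin black grooves. The bore opens at the underside and is 26 mm wide; how deep it goes cannot be seen: 46 mm in a good sleeve, only 16 mm in a bad one. 70 to 150 g. May be absent.
- sleeve_2: dark grey rigid sleeve for a nail-drill handpiece, the 70 mm long one, standing upright on its flared foot; origin at the centre of its underside, z up its axis. Round body 36 mm wide, weighted steel foot flange 60 mm wide and 6 mm thick, closed flat top with three thin black grooves. The bore opens at the underside and is 26 mm wide; how deep it goes cannot be seen: 46 mm in a good sleeve, only 16 mm in a bad one. 70 to 150 g. May be absent.
- sleeve_3: dark grey rigid sleeve for a nail-drill handpiece, the 80 mm long one, standing upright on its flared foot; origin at the centre of its underside, z up its axis. Round body 36 mm wide, weighted steel foot flange 60 mm wide and 6 mm thick, closed flat top with three thin black grooves. The bore opens at the underside and is 26 mm wide; how deep it goes cannot be seen: 46 mm in a good sleeve, only 16 mm in a bad one. 70 to 150 g. May be absent.
- sleeve_4: dark grey rigid sleeve for a nail-drill handpiece, the 90 mm long one, standing upright on its flared foot; origin at the centre of its underside, z up its axis. Round body 36 mm wide, weighted steel foot flange 60 mm wide and 6 mm thick, closed flat top with three thin black grooves. The bore opens at the underside and is 26 mm wide; how deep it goes cannot be seen: 46 mm in a good sleeve, only 16 mm in a bad one. 70 to 150 g. May be absent.
- sleeve_5: dark grey rigid sleeve for a nail-drill handpiece, the 100 mm long one, standing upright on its flared foot; origin at the centre of its underside, z up its axis. Round body 36 mm wide, weighted steel foot flange 60 mm wide and 6 mm thick, closed flat top with three thin black grooves. The bore opens at the underside and is 26 mm wide; how deep it goes cannot be seen: 46 mm in a good sleeve, only 16 mm in a bad one. 70 to 150 g. May be absent.
- gauge: fixed gauge: aluminium plate 70x70x12 mm with an upright steel pin at its centre; origin under the plate's centre, z up
- gauge_seat (a point): foot of the gauge pin, on the plate's top (12 mm over the table). The pin is 20 mm wide, rises 40 mm above this point and has a tapered tip (11 mm wide at the top, full width 10 mm lower). A good sleeve goes down until its foot rests on the plate; a bad one stops with its foot about 24 mm above the plate
- uv_unit: fixed white disinfecting unit: open tray 104 (x) by 224 (y) by 19 mm high with a key panel, 120 (x) by 70 (y) by 34 mm high, joined to its -y end; origin under the tray's centre, x, y along its sides
- uv_tray (a point): centre of the disinfecting tray's inner floor (5 mm over the table); axes as the unit's. Inside 94 (x) by 214 (y) mm, rim 14 mm above the floor, walls 5 mm; room for three sleeves in a row along y
- reject: fixed grey open reject tray, 148 (x) by 96 (y) by 18 mm high, without keys; origin under its centre
- reject_tray (a point): centre of the reject tray's inner floor (4 mm over the table); axes as the tray's. Inside 140 (x) by 88 (y) mm, rim 14 mm above the floor, walls 4 mm; room for two sleeves in a row along x
- key_square (a joint): travel of the square key: 0 up, 0.006 m fully down
- key_round (a joint): travel of the round key: 0 up, 0.006 m fully down
- key_bar (a joint): travel of the bar key: 0 up, 0.006 m fully down
- key_square_top (a point): centre of the top of the square black key, 24x24 mm, middle of the row of three on the panel (the row runs along the unit's x, 39 mm apart). Keys stand 10 mm above the panel; sprung, pressed straight down, 1.7 N to start, 5 N fully down
- key_round_top (a point): centre of the top of the round black key, 26 mm wide, at the -x end of the row
- key_bar_top (a point): centre of the top of the bar-shaped black key, 12 (x) by 40 (y) mm, at the +x end of the row
- powder: bystander, leave where it is: open clear jar, 52 mm wide, 45 mm high; origin at the centre of its underside
- pot_a: bystander, leave where it is: small white-lidded pot, 32 mm wide, 23 mm high; origin at the centre of its underside
- pot_b: bystander, leave where it is: small black-lidded pot, 32 mm wide, 23 mm high; origin at the centre of its underside
Things that resemble listed ones, but are neither listed nor needed, are in the scene too. What is shaped like the sleeve_5 but brown or orange is not meant.

How it is judged:
By the outcome, as a careful person would: the job done as asked, in the order asked, and still so for the second after the job is handed in, with the robot touching nothing.
Of sleeve_1, sleeve_2, sleeve_3, sleeve_4, sleeve_5 only 4 to 5 are there at a start; the rules pass over those that are not, and their reading is None.
At some moment in a run one of sleeve_1, sleeve_2, sleeve_3, sleeve_4, sleeve_5 may be knocked a few centimetres aside while the robot is not near it.
It also fails if it takes over 210 s, if anything falls off the work surface, if the arm or the gripper's body presses on something with over 40 N, if the wrist force passes 120 N, or if a joint passes its speed limit or range.

### The arm

A 6-joint arm with a two-finger parallel gripper is mounted at the origin on the work surface; the furniture and walls round the work are solid. World frame = base frame: x ahead of the robot, y to its left, z up, the work surface at z = 0. Lengths are in m, angles in rad, forces in N, time in s.
With the tool pointing down it reaches from about 0.35 to 0.85 m from the base axis. Payload 8.1 kg.
Tool frame: the origin (TCP) lies between the finger pads; the fingertips stand 17 mm ahead of it and the grasp point (between the pads) lies 2 mm behind it; z points along the fingers, y is the line along which they close (so a half turn about z gives the same grasp; the last joint's range is limited). The gripper opens to 93 mm and grips with 3 to 60 N. Pads are 15 mm wide; open, the fingers measure 128 mm over their backs; the gripper's body (75 mm by 188 mm) begins 65 mm behind the grasp point.
Start: joints at [-1.297, 0.13, 1.488, -0, 1.523, -0.085], TCP at [0.211, -0.562, 0.236] pointing down, gripper open.
Joint ranges: [-2.96, 2.96], [-0.89, 2.26], [0.02, 2.5], [-1.34, 4.48], [0, 2.73], [-2.66, 2.66]. Speed limits (rad/s): [2.39, 2.39, 2.79, 3.14, 3.14, 3.14].

### API

Orientations are given as a unit quaternion [x, y, z, w].
In Python, from station import get_obs, imaging, workorder gives the robot as it stands.
- The arm moves only by the tool step_arm, never from a script. Its argument "increments" is a list that holds one entry, the list of rows, each a list of 5 numbers: the opening, from -1 (shut) to 1 (fully open), so that 0 is half open, then the shift along the tool's x, y, z in mm, then the turn about the tool's z in degrees. A call has 1 to 10 rows; each row shifts and turns the commanded pose from where the row before left it, along the tool's axes as they then stand; what a row does not reach is not made up. A row lasts 1/10 s, in which the tool goes at most 50 mm and 8.59 degrees, less where a joint would pass 70% of its speed; a pose out of reach is approached as far as the arm can. A call is refused whole if a number of a shift passes 50 or a number of a turn 8.59, either way. A call with a gripper value outside its range is refused whole. The fingers move at their own pace and stop on an object; "force" is the grip in N (left out, the last holds). Time passes only in rows, so rows that do not move let the fingers close. It gives the time, the measured TCP pose, the force, the opening and the grip force at its end, in the units of the state.
- get_obs(): the state, without advancing time (a new reading comes with each control period).
- imaging.camera(name): name is "scene" or "top" or "wrist"; returns a dict with "color" (384x512x3 uint8, blue, green, red), "z_map" (384x512 float32, m along the optical axis (not along the pixel's ray), 0 where there is no reading), "fx", "fy", "cx", "cy" (pixels), "xyz" and "attitude" of the camera in the world; the wrist camera has in their place "mount" (4x4, takes a point from camera to tool coordinates, whose origin is the TCP and whose axes are the flange's). Camera axes: x right, y up, looking along -z (the intrinsics and any distortion apply to the point x, -y, -z); pixel columns grow to the right and rows downward; lengths in m; the calibration is good to about 2 mm. A picture is of the moment at which its call begins: read the wrist's pose just before it.
- workorder.hand_in(): hands the job in; it is judged then, once.
Trained networks look in a picture, given as the dict that the camera call returned (one of the last four; its "shot" number tells which), for a name from the list of things; names that differ only in an ending like _2 or _b are one class to them, and where a whole thing is asked for, a point or a joint stands for the part that bears it (a point fixed in the world has none). Each returns a list of dicts, best first, with "score" (0 to 1); they miss things now and then, are a little off and sometimes report something else, mostly with a low value. They report only what shows in the picture. A call takes as long as a camera call. They do not tell look-alikes from the thing itself.
- imaging.find_in(picture, label): "bbox" ([left, top, width, height] in pixels, round what is visible of it).
The state is a dict: "t": time; "q": joint angles; "qvel": joint speeds; "tau": joint torques, N m; "tcp_pos": TCP position; "tcp_rot": TCP orientation; "contact_force": force on the tool from outside, world axes, zero at the start; "moment": the same for the moment, N m; "grip_width": finger opening in m; "gripper_force": force on a finger pad.
Only numpy, scipy, OpenCV 4.12 (cv2) and the standard library are available. Lean on these libraries where they do the work, as an engineer would, in place of code of your own. Each camera call takes 0.05 s, during which the arm holds its last target. There are 200 camera calls.

## Working session

There is one attempt and no reset: what is moved stays moved. The work goes in short steps, Python scripts to look and compute and a tool call to move; the robot and the scene stay as the last step left them, time stands still between calls to the robot, and variables do not carry over. Pictures are saved under pics/ and viewed, at most 14 in all, crops included, and the job is handed in when it is done.

Besides the shell and the picture viewer there is one more tool, called after "Request:" by a JSON object that holds its "name" and its "arguments". step_arm: Moves the arm, as the interface text tells. Its arguments: {"type":"object","properties":{"increments":{"type":"array"},"force":{"type":"number"}},"required":["increments"]}

```bash
ls; mkdir -p pics; cat > h.py <<'E'
import numpy as np, cv2, sys
from scipy.spatial.transform import Rotation as R
from station import get_obs, imaging, workorder
def cloud(p, o=None):
    z=p["z_map"]; v,u=np.mgrid[0:z.shape[0],0:z.shape[1]]
    P=np.stack([(u-p["cx"])/p["fx"]*z, -(v-p["cy"])/p["fy"]*z, -z],-1)
    if "mount" in p:
        M=np.array(p["mount"]); P=P@M[:3,:3].T+M[:3,3]
        P=P@R.from_quat(o["tcp_rot"]).as_matrix().T+np.array(o["tcp_pos"])
    else:
        a=np.array(p["attitude"]); m=a if a.shape==(3,3) else R.from_quat(a).as_matrix()
        P=P@m.T+np.array(p["xyz"])
    P[z==0]=np.nan
    return P
E
python3 - <<'E'
from h import *
o=get_obs(); print(o)
for n in ("top","scene"):
    p=imaging.camera(n); print({k:v for k,v in p.items() if k not in("color","z_map")})
    cv2.imwrite(f"pics/{n}0.png",cv2.resize(p["color"],(800,600),interpolation=cv2.INTER_CUBIC))
    np.savez(f"{n}0.npz",P=cloud(p),c=p["color"])
    P=cloud(p)
    for l in ["sleeve_1","gauge","uv_unit","reject","key_square","key_round","key_bar","powder","pot_a"]:
        for d in imaging.find_in(p,l):
            x,y,w,h=d["bbox"]; q=P[int(y+h/2),int(x+w/2)]
            print(n,l,round(d["score"],2),np.round(d["bbox"]),np.round(q,3))
E
```

```text
pics
{'t': 0.0, 'q': array([-1.29737640e+00,  1.31158750e-01,  1.48927903e+00,  7.82412159e-07,
        1.52298317e+00, -8.54222749e-02]), 'qvel': array([ 1.44090903e-04, -5.08377011e-05, -8.92488628e-04, -2.65372557e-03,
        3.39495396e-04, -2.28912337e-04]), 'tau': array([-1.55090660e-03, -5.59846616e+01, -4.91763675e+01,  7.65927136e-02,
        3.58500460e-02, -1.20536365e-04]), 'tcp_pos': array([ 0.21057796, -0.56126229,  0.23458899]), 'tcp_rot': array([ 9.83946760e-01,  1.78459903e-01, -8.54132014e-05, -9.10147616e-04]), 'contact_force': array([-0.19079675, -0.43121837, -0.02658139]), 'moment': array([ 0.0035824 ,  0.01679654, -0.0220282 ]), 'gripper_force': 0.0, 'grip_width': 0.0930361930612585}
{'fx': 445.11060315756265, 'fy': 445.11060315756265, 'cx': 252.80653359235117, 'cy': 191.01661558340044, 'xyz': array([0.20064394, 0.06541348, 1.15233663]), 'attitude': array([-0.08767915,  0.08951197,  0.71184145, -0.69107288]), 'shot': 1}
top sleeve_1 0.91 [319. 205.  26.  22.] [ 0.41  -0.134  0.077]
top sleeve_1 0.89 [364. 234.  25.  25.] [ 0.326 -0.231  0.092]
top sleeve_1 0.8 
[... 1247 characters left out ...]
 -0.131  0.061]
scene sleeve_1 0.81 [288. 135.  21.  28.] [ 0.516 -0.127  0.045]
scene sleeve_1 0.76 [316. 107.  17.  33.] [ 0.548 -0.249  0.065]
scene sleeve_1 0.63 [137. 235.  22.  28.] [0.448 0.388 0.041]
scene gauge 0.9 [247. 193.  36.  31.] [0.408 0.075 0.018]
scene uv_unit 0.93 [174. 147. 106.  72.] [0.559 0.102 0.006]
scene reject 0.74 [175. 224.  67.  59.] [0.379 0.266 0.004]
scene key_square 0.43 [252. 152.  11.  10.] [ 0.563 -0.009  0.045]
scene key_square 0.33 [171. 143. 108.  74.] [0.573 0.101 0.006]
scene key_bar 0.59 [245. 146.  12.   8.] [ 0.598 -0.008  0.044]
scene powder 0.49 [241. 225.  13.  12.] [0.37  0.155 0.024]
scene pot_a 0.68 [238. 223.  15.  12.] [0.378 0.16  0.023]
```

View pics/top0.png

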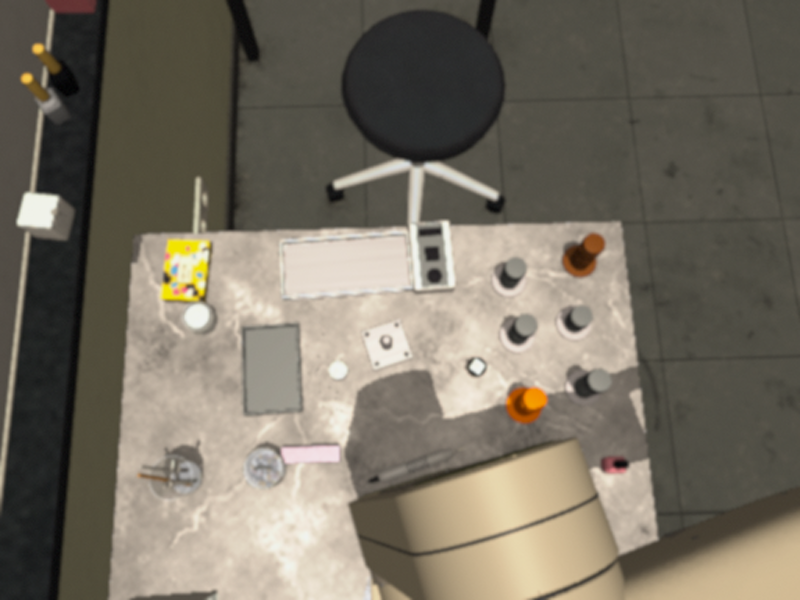

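View pics/scene0.png

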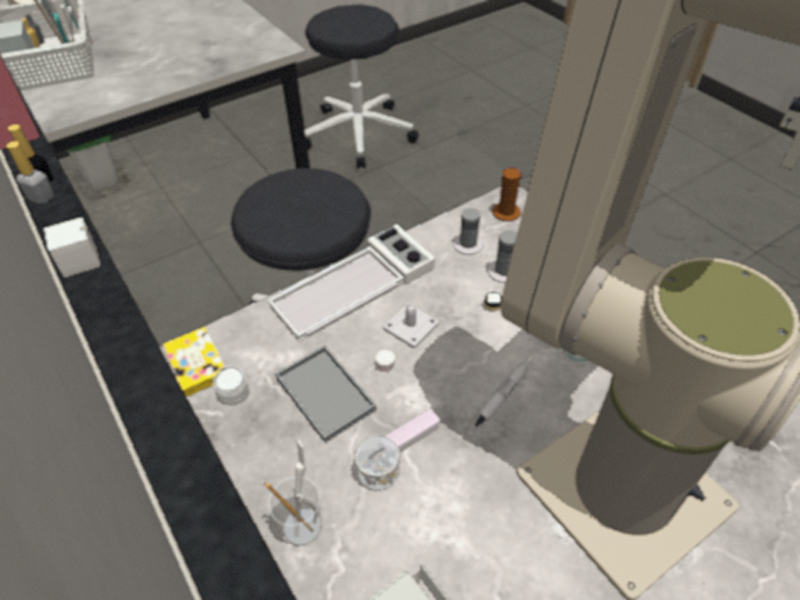

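```bash
python3 - <<'E'
from h import *
for n in ("top","scene"):
    d=np.load(n+"0.npz"); P=d["P"];c=d["c"]
    # cluster elevated points in sleeve area
    m=(np.nan_to_num(P[...,2])>0.05)&(np.nan_to_num(P[...,2])<0.13)&(P[...,0]>0.25)&(P[...,0]<0.7)&(P[...,1]>-0.5)&(P[...,1]<0.45)
    k,L,st,ce=cv2.connectedComponentsWithStats(m.astype(np.uint8))
    for i in range(1,k):
        if st[i,4]<20: continue
        Q=P[L==i]; zt=np.percentile(Q[:,2],90); T=Q[Q[:,2]>np.median(Q[Q[:,2]>zt-0.01,2])-0.006]
        print(n,np.round(ce[i]),st[i,4],"ztop",np.round(np.median(T[:,2]),4),"ctr",np.round((np.percentile(T,2,axis=0)+np.percentile(T,98,axis=0))/2,3)[:2],"col",np.round(c[L==i].mean(0)))
E
```

```text
top [377. 158.] 250 ztop 0.0984 ctr [ 0.552 -0.26 ] col [ 32.  64. 107.]
top [329. 173.] 197 ztop 0.0783 ctr [ 0.521 -0.136] col [111. 120. 123.]
top [371. 202.] 162 ztop 0.0585 ctr [ 0.443 -0.24 ] col [125. 134. 138.]
top [335. 209.] 214 ztop 0.0883 ctr [ 0.425 -0.144] col [114. 123. 127.]
top [381. 244.] 259 ztop 0.0984 ctr [ 0.334 -0.246] col [103. 111. 114.]
top [340. 256.] 235 ztop 0.0986 ctr [ 0.308 -0.146] col [  4. 118. 206.]
scene [327. 117.] 226 ztop 0.1012 ctr [ 0.555 -0.263] col [36. 63. 98.]
scene [301. 140.] 173 ztop 0.0811 ctr [ 0.524 -0.138] col [111. 113. 113.]
scene [324. 156.] 186 ztop 0.0911 ctr [ 0.427 -0.145] col [106. 108. 108.]
```

The top view shows four grey sleeves: 60 mm at (371,202), 80 mm at (329,173), 90 mm at (335,209) and 100 mm at (381,244), all in 512-px coordinates. There are also two look-alikes, one brown at (377,158) and one orange at (340,256), which I'll leave alone. I don't see a 70 mm sleeve. I'll turn the tool square to the world axes first.

Request:
{"name": "step_arm", "arguments": {"increments": [[[1,0,0,0,-7.7],[1,0,0,0,-7.7],[1,0,0,0,-7.7],[1,0,0,0,-7.7],[1,0,0,0,-7.7],[1,0,0,0,-7.7],[1,0,0,0,-7.7],[1,0,0,0,-7.7],[1,0,0,0,-7.8],[1,0,0,0,0]]], "force": 20}}

```text
t: 2.0
tcp_pos: [0.2107, -0.5618, 0.2356]
tcp_rot: [0.707, 0.708, 0.0, 0.0]
contact_force: [0.2, 0.8, -0.4]
grip_width: 0.0927
gripper_force: 0.0
```

Request:
{"name": "step_arm", "arguments": {"increments": [[[1,37,19,-8,0],[1,37,19,-8,0],[1,37,19,-8,0],[1,37,19,-8,0],[1,37,19,-8,0],[1,37,19,-8,0],[1,37,19,-8,0],[1,37,19,-8,0],[1,37,19,-8,0],[1,0,0,0,0]]]}}

```text
t: 3.0
tcp_pos: [0.3842, -0.2255, 0.3094]
tcp_rot: [0.707, 0.707, 0.001, 0.001]
contact_force: [-0.3, -0.9, -0.6]
grip_width: 0.0931
gripper_force: 0.0
```

```bash
cat >> h.py <<'E'
def tops(P,c,tag,zmin=0.05,box=(0.25,0.7,-0.5,0.5)):
    Z=np.nan_to_num(P[...,2]); m=(Z>zmin)&(Z<0.13)&(P[...,0]>box[0])&(P[...,0]<box[1])&(P[...,1]>box[2])&(P[...,1]<box[3])
    k,L,st,ce=cv2.connectedComponentsWithStats(m.astype(np.uint8))
    for i in range(1,k):
        if st[i,4]<60: continue
        Q=P[L==i]; zt=np.percentile(Q[:,2],90); zt=np.median(Q[Q[:,2]>zt-0.004,2])
        T=Q[abs(Q[:,2]-zt)<0.003]
        (a,b),r=cv2.minEnclosingCircle((T[:,:2]*1000).astype(np.float32))
        print(tag,np.round(ce[i]),"ztop",np.round(zt,4),"mean",np.round(T[:,:2].mean(0),4),"circ",np.round([a,b,r],1),"n",len(T),"col",np.round(c[L==i].mean(0)))
def wrist(name):
    o=get_obs(); p=imaging.camera("wrist"); P=cloud(p,o); print("tcp",np.round(o["tcp_pos"],4))
    np.savez(name+".npz",P=P,c=p["color"]); cv2.imwrite(f"pics/{name}.png",p["color"]); return p,P
E
python3 - <<'E'
from h import *
p,P=wrist("w1"); tops(P,p["color"],"w")
print(np.round(p["mount"],3),p["fx"])
t=imaging.camera("top"); tops(cloud(t),t["color"],"t")
E
```

```text
tcp [ 0.3842 -0.2255  0.3094]
w [362. 107.] ztop 0.0798 mean [ 0.523  -0.1371] circ [ 523.4 -137.2   17.8] n 590 col [63. 66. 69.]
w [291. 112.] ztop 0.0898 mean [ 0.4265 -0.1447] circ [ 426.7 -144.6   17.9] n 618 col [117. 123. 128.]
w [202. 114.] ztop 0.0997 mean [ 0.3101 -0.1472] circ [ 309.9 -147.5   17.7] n 645 col [ 30. 121. 196.]
w [299. 180.] ztop 0.0597 mean [ 0.4447 -0.241 ] circ [ 444.6 -241.8   18. ] n 434 col [113. 120. 124.]
w [225. 188.] ztop 0.0996 mean [ 0.3359 -0.247 ] circ [ 335.7 -247.6   17.9] n 514 col [101. 107. 111.]
w [377. 197.] ztop 0.0997 mean [ 0.5534 -0.2608] circ [ 554.1 -261.1   17.8] n 508 col [32. 56. 92.]
[[ 0.     0.963  0.268  0.075]
 [ 1.    -0.    -0.    -0.   ]
 [-0.     0.268 -0.963 -0.149]
 [ 0.     0.     0.     1.   ]] 275.42780406046256
t [377. 158.] ztop 0.0987 mean [ 0.5521 -0.2596] circ [ 552.7 -260.1   17.9] n 122 col [ 33.  65. 110.]
t [329. 173.] ztop 0.0793 mean [ 0.5223 -0.1354] circ [ 521.6 -135.8   17.7] n 121 col [68. 73. 75.]
t [371. 203.] ztop 0.0596 mean [ 0.4438 -0.2403] circ [ 443.3 -240.1   17.6] n 115 col [121. 130. 134.]
t [335. 209.] ztop 0.0886 mean [ 0.4251 -0.1436] circ [ 424.9 -143.7   17.7] n 148 col [112. 121. 124.]
t [339. 256.] ztop 0.0987 mean [ 0.3098 -0.1436] circ [ 309.1 -145.7   17.5] n 125 col [  3. 122. 211.]
```

View pics/w1.png

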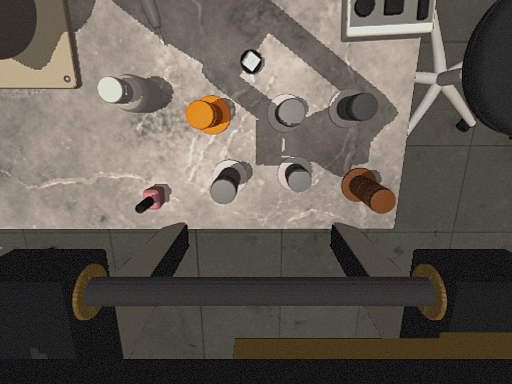

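The wrist view shows 60 mm at (299,180), 80 mm at (362,107), 90 mm at (291,112) and 100 mm at (225,188), all grey. The orange (202,114) and brown (377,197) ones aren't meant, and the pale bottle at (125,90) isn't a sleeve. Next I'll look at the fixtures.

Request:
{"name": "step_arm", "arguments": {"increments": [[[1,35,11,0,0],[1,35,11,0,0],[1,35,11,0,0],[1,35,11,0,0],[1,35,11,0,0],[1,0,0,0,0],[1,0,0,0,0]]]}}

```text
t: 3.8
tcp_pos: [0.4369, -0.0548, 0.3071]
tcp_rot: [0.708, 0.706, -0.001, -0.0]
contact_force: [0.3, -0.3, -0.8]
grip_width: 0.0933
gripper_force: 0.0
```

```bash
python3 - <<'E'
from h import *
p,P=wrist("w2"); cv2.imwrite("pics/w2b.png",cv2.resize(p["color"],(800,600)))
d=np.load("w1.npz"); print("bottle",np.nanmax(d["P"][75:110,95:135],axis=(0,1)))
Z=np.nan_to_num(P[...,2],nan=-1)
# pin
m=(Z>0.03)&(Z<0.06)&(abs(P[...,0]-.405)<.04)&(abs(P[...,1]-.073)<.04); T=P[m]
zt=T[:,2].max(); T2=T[T[:,2]>0.049]
print("pin top",zt,T2.mean(0),len(T2)); (a,b),r=cv2.minEnclosingCircle((T2[:,:2]*1000).astype(np.float32)); print(a,b,r)
T3=T[T[:,2]<0.042]; print("shaft",cv2.minEnclosingCircle((T3[:,:2]*1000).astype(np.float32)))
def rect(z0,z1,x0,x1,y0,y1,n):
    m=(Z>z0)&(Z<z1)&(P[...,0]>x0)&(P[...,0]<x1)&(P[...,1]>y0)&(P[...,1]<y1)
    k,L,st,ce=cv2.connectedComponentsWithStats(m.astype(np.uint8)); i=1+np.argmax(st[1:,4])
    print(n,st[i,4],cv2.minAreaRect((P[L==i][:,:2]*1000).astype(np.float32)))
rect(.009,.015,.35,.46,.02,.13,"plate")
rect(.0155,.021,.48,.66,-.0,.26,"uvrim")
rect(.015,.020,.27,.47,.18,.36,"rejrim")
rect(.030,.037,.47,.66,-.08,.05,"panel")
for l in ["key_square","key_round","key_bar","powder","pot_a","reject","uv_unit"]:
    for d in imaging.find_in(p,l)[:3]:
        x,y,w,h=d["bbox"]; print(l,round(d["score"],2),np.round(d["bbox"]),np.round(P[int(y+h/2),int(x+w/2)],3))
m=(Z>.0405)&(Z<.05)&(P[...,0]>.47)&(P[...,0]<.66)&(P[...,1]>-.08)&(P[...,1]<.05)
k,L,st,ce=cv2.connectedComponentsWithStats(m.astype(np.uint8))
for i in range(1,k):
    if st[i,4]>15: print("key",ce[i],st[i],cv2.minAreaRect((P[L==i][:,:2]*1000).astype(np.float32)),P[L==i].mean(0))
E
```

```text
tcp [ 0.4369 -0.0548  0.3071]
bottle [ 0.22662763 -0.08838806  0.11799282]
pin top 0.05388084429019541 [0.4163876  0.0748902  0.05133899] 80
416.5019836425781 75.28628540039062 6.712665557861328
shaft ((416.5763244628906, 74.55451965332031), 9.676078796386719)
plate 2090 ((416.34649658203125, 75.10380554199219), (69.84114837646484, 69.67713928222656), 16.907785415649414)
uvrim 1227 ((557.6826171875, 104.1666030883789), (110.35245513916016, 149.27342224121094), 2.895965337753296)Traceback (most recent call last):
  File "<stdin>", line 16, in <module>
  File "<stdin>", line 12, in rect
    return _wrapfunc(a, 'argmax', axis=axis, out=out, **kwds)
    return bound(*args, **kwds)
ValueError: attempt to get argmax of an empty sequence
```

View pics/w2b.png

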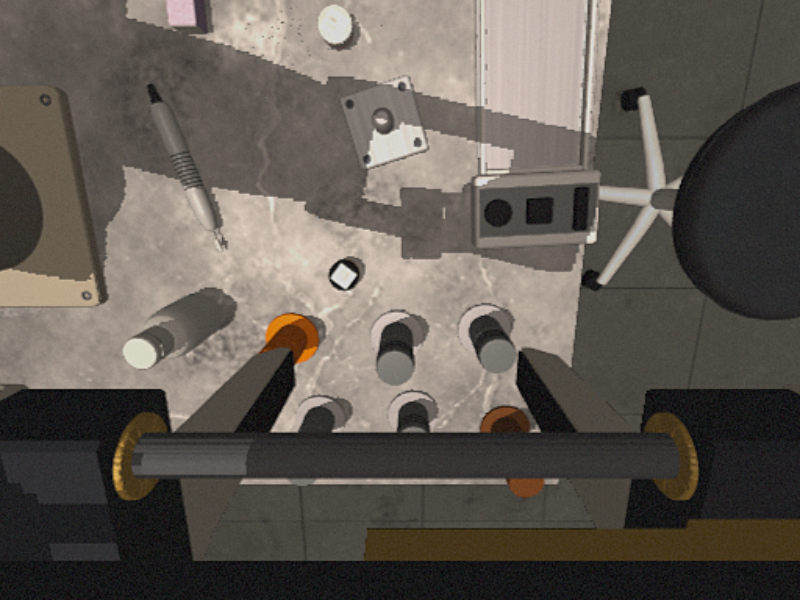

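The gauge pin is at (0.4165, 0.0751). I'll go to the 60 mm sleeve and get the unit and key poses from the saved picture.

Request:
{"name": "step_arm", "arguments": {"increments": [[[0.4,-37,1.5,0,0],[0.4,-37,1.5,0,0],[0.4,-37,1.5,0,0],[0.4,-37,1.5,0,0],[0.4,-38,1.5,0,0],[0.4,0,0,40,0],[0.4,0,0,40,0],[0.4,0,0,40,0],[0.4,0,0,30,0],[0.4,0,0,0,0]]]}}

```text
t: 4.85
tcp_pos: [0.4403, -0.2399, 0.1524]
tcp_rot: [0.709, 0.706, -0.001, -0.005]
contact_force: [-0.2, 0.4, -0.1]
grip_width: 0.0648
gripper_force: 0.0
```

```bash
python3 - <<'E'
from h import *
d=np.load("w2.npz"); P=d["P"]; Z=np.nan_to_num(P[...,2],nan=-1)
def comps(z0,z1,x0,x1,y0,y1,n,mn=15,P=P,Z=Z):
    m=(Z>z0)&(Z<z1)&(P[...,0]>x0)&(P[...,0]<x1)&(P[...,1]>y0)&(P[...,1]<y1)
    k,L,st,ce=cv2.connectedComponentsWithStats(m.astype(np.uint8))
    for i in range(1,k):
        if st[i,4]>mn:
            r=cv2.minAreaRect((P[L==i][:,:2]*1000).astype(np.float32)); print(n,st[i,4],np.round(r[0],1),np.round(r[1],1),round(r[2],1),np.round(P[L==i].mean(0),4))
comps(.030,.0375,.47,.66,-.08,.05,"panel",200)
comps(.0405,.05,.47,.66,-.08,.05,"key")
p=imaging.camera("top"); P=cloud(p); Z=np.nan_to_num(P[...,2],nan=-1)
comps(.030,.0375,.47,.66,-.08,.05,"Tpanel",30,P,Z)
comps(.009,.015,.35,.46,.02,.13,"Tplate",30,P,Z)
comps(.012,.022,.48,.66,-.0,.26,"Tuv",20,P,Z)
comps(.010,.022,.27,.47,.18,.36,"Trej",10,P,Z)
comps(.039,.05,.47,.66,-.08,.05,"Tkey",5,P,Z)
for x in (0.36,0.40): print(x,[ (round(float(P[r,c,1]),3),round(float(P[r,c,2]),3)) for r in [ int(np.nanargmin(np.abs(np.where(np.abs(P[:,175,2])<.05,P[:,175,0],9)-x)))] for c in range(150,202,2)])
tops(P,p["color"],"t")
E
```

```text
panel 2910 [563.4  -5.3] [118.9  69.8] 2.9 [ 0.5618 -0.0041  0.0341]
key 232 [602.1  -4. ] [12.7 39.1] 0.4 [ 0.6017 -0.0031  0.0436]
key 265 [563.5  -5.9] [23.4 23.9] 89.7 [ 0.5628 -0.0054  0.0437]
key 238 [524.3  -7.3] [23.6 23.6] 3.6 [ 0.5244 -0.0071  0.0438]
Tpanel 779 [562.2  -4.3] [119.7  69.7] 3.0 [ 0.5604 -0.004   0.0333]
Tplate 507 [414.7  75.8] [69.5 69.3] 16.5 [0.4142 0.0762 0.0115]
Tuv 602 [555.1 142. ] [111.6 224.9] 3.0 [0.5521 0.1407 0.0167]
Trej 339 [380.3 267.4] [148.5  96.8] 2.3 [0.3798 0.268  0.0162]
Tkey 67 [599.8  -2.8] [14.4 39.2] 10.9 [ 0.6006 -0.0038  0.0423]
Tkey 80 [561.2  -4.8] [21.4 25.7] 88.1 [ 0.5618 -0.0047  0.0429]
Tkey 77 [522.3  -7. ] [23.6 24.2] 87.2 [ 0.5227 -0.0061  0.043 ]
0.36 [(0.329, -0.001), (0.323, 0.001), (0.318, 0.0), (0.311, 0.009), (0.307, 0.005), (0.303, 0.001), (0.297, 0.005), (0.292, 0.005), (0.287, 0.003), (0.281, 0.006), (0.277, 0.001), (0.272, 0.0), (0.266, 0.0), (0.261, 0.003), (0.256, 0.0), (0.25, 0.007), (0.246, 0.001), (0.24, 0.001), (0.235, 0.003), (nan, nan), (0.225, 0.002), (0.218, 0.01), (0.215, -0.002), (0.21, -0.002), (0.205, -0.004), (0.199, -0.001)]
0.4 [(0.33, -0.001), (0.325, -0.002), (0.316, 0.016), (0.313, 0.006), (0.308, 0.005), (0.303, 0.004), (0.298, 0.004), (0.293, 0.003), (0.287, 0.007), (0.282, 0.002), (0.277, 0.004), (0.272, 0.004), (0.267, 0.002), (0.261, 0.004), (0.256, 0.003), (0.252, -0.001), (0.246, 0.001), (0.24, 0.003), (0.236, 0.001), (0.23, 0.004), (0.223, 0.017), (0.22, -0.001), (0.214, 0.003), (0.21, -0.002), (0.205, -0.002), (0.199, 0.001)]
t [329. 173.] ztop 0.0792 mean [ 0.5215 -0.1365] circ [ 522.1 -136.1   17.6] n 110 col [74. 79. 82.]
t [335. 209.] ztop 0.0896 mean [ 0.4251 -0.1435] circ [ 425.1 -143.8   17.8] n 141 col [112. 121. 124.]
```

Request:
{"name": "step_arm", "arguments": {"increments": [[[0.4,0,0,30,0],[0.4,0,0,30,0],[0.4,0,0,30,0],[0.4,0,0,20,0],[0.4,0,0,4,0],[0.4,0,0,0,0],[0.4,0,0,0,0],[0.4,0,0,0,0]]]}}

```text
t: 5.7
tcp_pos: [0.4458, -0.2411, 0.0458]
tcp_rot: [0.707, 0.707, 0.0, 0.002]
contact_force: [0.1, 0.1, 0.6]
grip_width: 0.0653
gripper_force: 0.0
```

Request:
{"name": "step_arm", "arguments": {"increments": [[[0.4,0,-1,5,0],[-1,0,0,0,0],[-1,0,0,0,0],[-1,0,0,0,0],[-1,0,0,0,0],[-1,0,0,0,0],[-1,0,0,0,0],[-1,0,0,0,0]]], "force": 20}}

```text
t: 6.5
tcp_pos: [0.4435, -0.24, 0.0387]
tcp_rot: [0.707, 0.707, 0.0, 0.0]
contact_force: [0.0, 0.0, 0.5]
grip_width: 0.0359
gripper_force: 20.0
```

Request:
{"name": "step_arm", "arguments": {"increments": [[[-1,0,0,-40,0],[-1,0,0,-40,0],[-1,0,0,-40,0],[-1,40,-3,0,0],[-1,45,-4,0,0],[-1,45,-4,0,0],[-1,45,-4,0,0],[-1,45,-4,0,0],[-1,45,-4,0,0],[-1,40,-4,0,0]]]}}

```text
t: 7.5
tcp_pos: [0.416, 0.067, 0.1587]
tcp_rot: [0.707, 0.707, 0.0, 0.0]
contact_force: [0.4, 0.6, -0.2]
grip_width: 0.0361
gripper_force: 20.0
```

Request:
{"name": "step_arm", "arguments": {"increments": [[[-1,10,0,0,0],[-1,0,0,0,0],[-1,0,0,0,0],[-1,0,0,0,0],[-1,0,0,0,0]]]}}

```text
t: 8.0
tcp_pos: [0.4169, 0.0738, 0.1586]
tcp_rot: [0.708, 0.706, -0.0, 0.0]
contact_force: [-0.3, -0.1, -1.3]
grip_width: 0.036
gripper_force: 20.0
```

```bash
python3 - <<'E'
from h import *
p,P=wrist("w3"); t=imaging.camera("top"); tops(cloud(t),t["color"],"t"); s=imaging.camera("scene")
x,y=262,205
cv2.imwrite("pics/s3.png",np.hstack([cv2.resize(s["color"][130:250,200:320],(480,480),interpolation=cv2.INTER_CUBIC),cv2.resize(p["color"],(320,240)).repeat(1,0) if 0 else cv2.copyMakeBorder(cv2.resize(p["color"],(320,240)),0,240,0,0,0)]))
E
```

```text
tcp [0.4169 0.0738 0.1586]
t [377. 159.] ztop 0.0989 mean [ 0.5525 -0.2604] circ [ 552.5 -260.1   17.5] n 127 col [ 31.  62. 105.]
t [329. 173.] ztop 0.079 mean [ 0.5217 -0.136 ] circ [ 521.7 -136.3   17.5] n 128 col [109. 117. 120.]
t [335. 209.] ztop 0.0893 mean [ 0.4247 -0.1434] circ [ 424.7 -144.    18. ] n 137 col [111. 120. 123.]
t [381. 244.] ztop 0.0989 mean [ 0.3339 -0.2465] circ [ 333.9 -246.    17.9] n 155 col [105. 113. 116.]
t [340. 256.] ztop 0.0991 mean [ 0.3085 -0.1464] circ [ 308.4 -146.4   17.7] n 159 col [  6. 123. 211.]
```

View pics/s3.png

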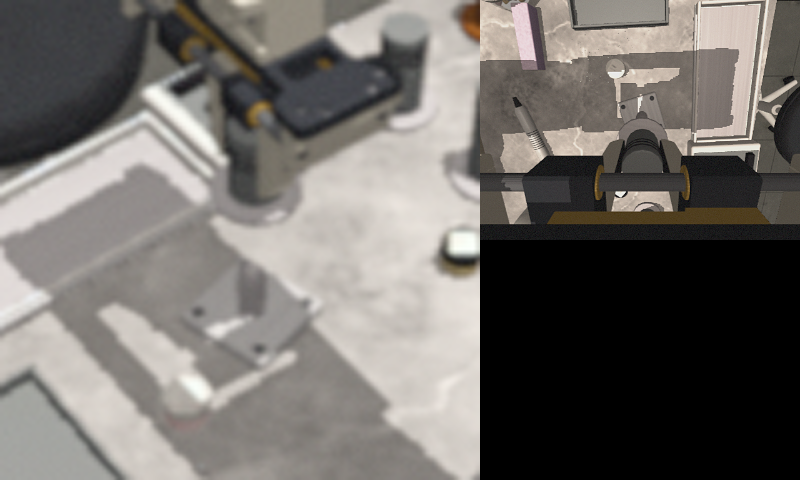

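Request:
{"name": "step_arm", "arguments": {"increments": [[[-1,3,0,20,0],[-1,0,0,20,0],[-1,0,0,20,0],[-1,0,0,10,0],[-1,0,0,5,0],[-1,0,0,3,0],[-1,0,0,2,0],[-1,0,0,0,0]]]}}

```text
t: 8.95
tcp_pos: [0.4171, 0.078, 0.0791]
tcp_rot: [0.707, 0.707, 0.0, 0.0]
contact_force: [-0.1, 0.6, -1.5]
grip_width: 0.0361
gripper_force: 20.0
```

Request:
{"name": "step_arm", "arguments": {"increments": [[[-1,0,0,1.5,0],[-1,0,0,1.5,0],[-1,0,0,1.5,0],[-1,0,0,1.5,0],[-1,0,0,0,0],[-1,0,0,0,0]]]}}

```text
t: 9.55
tcp_pos: [0.4166, 0.0781, 0.0726]
tcp_rot: [0.707, 0.707, -0.0, -0.0]
contact_force: [0.3, -0.5, -1.3]
grip_width: 0.0361
gripper_force: 20.0
```

Request:
{"name": "step_arm", "arguments": {"increments": [[[-1,-1,0,5,0],[-1,0,0,5,0],[-1,0,0,5,0],[-1,0,0,3,0],[-1,0,0,0,0],[-1,0,0,0,0]]]}}

```text
t: 10.15
tcp_pos: [0.4166, 0.077, 0.0545]
tcp_rot: [0.707, 0.707, -0.0, -0.0]
contact_force: [-0.3, 0.5, -0.5]
grip_width: 0.0359
gripper_force: 20.0
```

Request:
{"name": "step_arm", "arguments": {"increments": [[[-1,0,0,1,0],[-1,0,0,1,0],[-1,0,0,1,0],[-1,0,0,1,0],[-1,0,0,0,0],[-1,0,0,0,0]]]}}

```text
t: 10.75
tcp_pos: [0.4167, 0.0771, 0.0507]
tcp_rot: [0.707, 0.707, 0.0, 0.0]
contact_force: [0.7, 0.1, -0.6]
grip_width: 0.0359
gripper_force: 20.0
```

Request:
{"name": "step_arm", "arguments": {"increments": [[[-1,0,0,1,0],[-1,0,0,0,0],[-1,0,0,0,0]]]}}

```text
t: 11.05
tcp_pos: [0.4168, 0.0771, 0.0505]
tcp_rot: [0.707, 0.707, -0.0, -0.0]
contact_force: [-6.4, -0.1, 11.6]
grip_width: 0.0361
gripper_force: 20.0
```

Request:
{"name": "step_arm", "arguments": {"increments": [[[-0.1,0,0,0,0],[-0.1,0,0,0,0],[-0.1,0,0,0,0],[-1,0,0,0,0],[-1,0,0,0,0],[-1,0,0,0,0],[-1,0,0,0,0]]]}}

```text
t: 11.75
tcp_pos: [0.4166, 0.0771, 0.0495]
tcp_rot: [0.707, 0.707, -0.0, -0.0]
contact_force: [-0.4, 0.1, -0.6]
grip_width: 0.0358
gripper_force: 20.0
```

Sleeve 60 went all the way down to the plate, so it's good. It goes into the white tray.

Request:
{"name": "step_arm", "arguments": {"increments": [[[-1,0,0,-40,0],[-1,0,0,-40,0],[-1,34,34,0,0],[-1,34,34,0,0],[-1,34,34,0,0],[-1,34,34,0,0],[-1,0,0,0,0],[-1,0,0,30,0],[-1,0,0,25,0],[-1,0,0,15,0]]]}}

```text
t: 12.75
tcp_pos: [0.551, 0.2123, 0.0571]
tcp_rot: [0.707, 0.707, -0.002, -0.001]
contact_force: [0.0, -0.6, -0.2]
grip_width: 0.0359
gripper_force: 20.0
```

Request:
{"name": "step_arm", "arguments": {"increments": [[[-1,0,0,0,0],[-1,0,0,0,0]]]}}

```text
t: 12.95
tcp_pos: [0.5529, 0.2128, 0.0603]
tcp_rot: [0.707, 0.707, 0.0, 0.0]
contact_force: [0.3, 0.6, -0.8]
grip_width: 0.0357
gripper_force: 20.0
```

```bash
python3 - <<'E'
from h import *
p,P=wrist("w4"); t=imaging.camera("top"); tops(cloud(t),t["color"],"t",0.05,(0.25,.7,-.5,.05)); s=imaging.camera("scene")
a=cv2.resize(s["color"][120:240,160:320],(480,360),interpolation=cv2.INTER_CUBIC)
cv2.imwrite("pics/s4.png",np.hstack([a,cv2.copyMakeBorder(cv2.resize(p["color"],(320,240)),0,120,0,0,0)]))
E
```

```text
tcp [0.5529 0.2128 0.0603]
t [377. 159.] ztop 0.0991 mean [ 0.5522 -0.2605] circ [ 553.  -260.1   18. ] n 126 col [ 29.  59. 100.]
t [329. 173.] ztop 0.0789 mean [ 0.5218 -0.1361] circ [ 521.1 -135.7   18. ] n 127 col [103. 111. 114.]
t [335. 209.] ztop 0.089 mean [ 0.4244 -0.1437] circ [ 424.8 -144.1   18. ] n 136 col [106. 114. 117.]
t [381. 244.] ztop 0.0987 mean [ 0.3345 -0.2457] circ [ 334.3 -246.3   17.7] n 155 col [100. 108. 111.]
t [340. 256.] ztop 0.099 mean [ 0.3085 -0.1461] circ [ 308.4 -146.1   17.7] n 155 col [  6. 118. 207.]
```

View pics/s4.png

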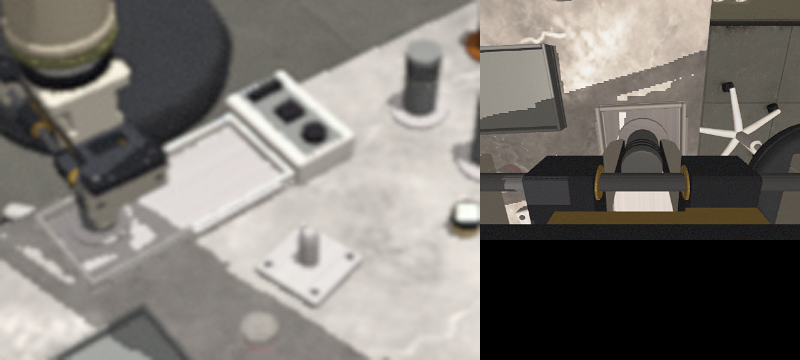

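The foot is inside the tray, with room all round. I'll set it down.

Request:
{"name": "step_arm", "arguments": {"increments": [[[-1,0,0,7,0],[-1,0,0,5,0],[-1,0,0,2,0],[-1,0,0,1,0],[-1,0,0,1,0],[-1,0,0,1,0],[-1,0,0,0,0],[-1,0,0,0,0]]]}}

```text
t: 13.9
tcp_pos: [0.5529, 0.213, 0.0431]
tcp_rot: [0.707, 0.707, 0.0, 0.0]
contact_force: [-1.9, -0.9, 4.2]
grip_width: 0.0362
gripper_force: 20.0
```

Request:
{"name": "step_arm", "arguments": {"increments": [[[0.3,0,0,0,0],[0.3,0,0,0,0],[0.3,0,0,0,0],[0.4,0,0,-10,0],[0.4,0,0,-40,0],[0.4,0,0,-40,0],[0.4,0,0,-30,0]]]}}

```text
t: 14.6
tcp_pos: [0.5536, 0.2132, 0.1662]
tcp_rot: [0.707, 0.707, 0.001, 0.001]
contact_force: [0.6, 0.1, 1.2]
grip_width: 0.0652
gripper_force: 0.0
```

Request:
{"name": "step_arm", "arguments": {"increments": [[[0.4,-39,-3,0,0],[0.4,-39,-3,0,0],[0.4,-39,-4,0,0],[0.4,-39,-3,0,0],[0.4,-39,-3,0,0],[0.4,-39,-4,0,0],[0.4,-39,-3,0,0],[0.4,-39,-3,0,0],[0.4,-38,-4,0,0],[0.4,0,0,0,0]]]}}

```text
t: 15.6
tcp_pos: [0.5221, -0.1413, 0.1636]
tcp_rot: [0.709, 0.705, -0.0, 0.001]
contact_force: [-1.1, -0.0, 0.7]
grip_width: 0.065
gripper_force: 0.0
```

```bash
python3 - <<'E'
from h import *
print(get_obs()["tcp_pos"])
t=imaging.camera("top"); tops(cloud(t),t["color"],"t",0.05)
s=imaging.camera("scene"); tops(cloud(s),s["color"],"s",0.05)
E
```

```text
[ 0.52212248 -0.14125735  0.16363773]
t [377. 158.] ztop 0.0987 mean [ 0.5525 -0.2602] circ [ 553.1 -260.8   18. ] n 132 col [ 31.  62. 105.]
t [193. 166.] ztop 0.0642 mean [0.5512 0.2115] circ [551.2 211.1  17.9] n 119 col [123. 132. 136.]
s [326. 117.] ztop 0.1013 mean [ 0.5516 -0.2617] circ [ 552.2 -263.7   18.3] n 55 col [35. 63. 99.]
s [301. 140.] ztop 0.0814 mean [ 0.5234 -0.1391] circ [ 524.4 -139.5   18.2] n 77 col [89. 91. 91.]
s [322. 156.] ztop 0.0913 mean [ 0.4316 -0.1423] circ [ 429.1 -146.2   20.3] n 53 col [107. 110. 110.]
s [192. 186.] ztop 0.0664 mean [0.5529 0.2084] circ [554.2 209.5  19.1] n 101 col [132. 135. 135.]
```

Request:
{"name": "step_arm", "arguments": {"increments": [[[0.4,0,0,0,0],[0.4,0,0,25,0],[0.4,0,0,25,0],[0.4,0,0,25,0],[0.4,0,0,15,0],[0.4,0,0,10,0],[0.4,0,0,0,0],[0.4,0,0,0,0]]]}}

```text
t: 16.5
tcp_pos: [0.5232, -0.1369, 0.0635]
tcp_rot: [0.707, 0.707, 0.0, 0.0]
contact_force: [-0.1, 0.4, 1.2]
grip_width: 0.0652
gripper_force: 0.0
```

Request:
{"name": "step_arm", "arguments": {"increments": [[[-1,0,0,0,0],[-1,0,0,0,0],[-1,0,0,0,0],[-1,0,0,0,0],[-1,0,0,0,0],[-1,0,0,0,0]]]}}

```text
t: 17.1
tcp_pos: [0.5228, -0.1371, 0.063]
tcp_rot: [0.707, 0.707, 0.0, 0.0]
contact_force: [0.5, -0.0, 0.9]
grip_width: 0.0352
gripper_force: 20.0
```

Request:
{"name": "step_arm", "arguments": {"increments": [[[-1,0,0,-40,0],[-1,0,0,-40,0],[-1,36,-18,0,0],[-1,36,-18,0,0],[-1,35,-18,0,0],[-1,35,-18,0,0],[-1,35,-18,0,0],[-1,35,-17,0,0],[-1,0,0,0,0],[-1,0,0,0,0]]]}}

```text
t: 18.1
tcp_pos: [0.4154, 0.0755, 0.1425]
tcp_rot: [0.707, 0.708, -0.0, 0.0]
contact_force: [0.7, -0.5, -1.0]
grip_width: 0.0357
gripper_force: 20.0
```

Request:
{"name": "step_arm", "arguments": {"increments": [[[-1,0,1,10,0],[-1,0,0,10,0],[-1,0,0,8,0],[-1,0,0,6,0],[-1,0,0,3,0],[-1,0,0,2,0],[-1,0,0,0,0]]]}}

```text
t: 18.8
tcp_pos: [0.4167, 0.075, 0.1035]
tcp_rot: [0.707, 0.707, -0.0, -0.0]
contact_force: [-0.1, 0.8, -0.6]
grip_width: 0.0354
gripper_force: 20.0
```

Request:
{"name": "step_arm", "arguments": {"increments": [[[-1,0,0,1,0],[-1,0,0,1,0],[-1,0,0,1,0],[-1,0,0,1,0],[-1,0,0,1,0],[-1,0,0,0,0],[-1,0,0,0,0]]]}}

```text
t: 19.5
tcp_pos: [0.4167, 0.0751, 0.0986]
tcp_rot: [0.707, 0.707, -0.0, -0.0]
contact_force: [-0.2, 0.1, -1.4]
grip_width: 0.0353
gripper_force: 20.0
```

Request:
{"name": "step_arm", "arguments": {"increments": [[[-1,0,0,1,0],[-1,0,0,1,0],[-1,0,0,0,0],[-1,0,0,0,0]]]}}

```text
t: 19.9
tcp_pos: [0.4167, 0.075, 0.0966]
tcp_rot: [0.707, 0.707, -0.0, -0.0]
contact_force: [-1.5, -0.6, -1.9]
grip_width: 0.0353
gripper_force: 20.0
```

Request:
{"name": "step_arm", "arguments": {"increments": [[[-1,0,0,1,0],[-1,0,0,1,0],[-1,0,0,0,0],[-1,0,0,0,0]]]}}

```text
t: 20.3
tcp_pos: [0.4166, 0.0751, 0.0946]
tcp_rot: [0.707, 0.707, -0.0, -0.0]
contact_force: [0.8, 0.9, -2.2]
grip_width: 0.0356
gripper_force: 20.0
```

Its foot is at about 31.6 mm and still free, so this one is good as well. I'll keep lowering it to the plate, expecting tcp z ≈ 0.075.

Request:
{"name": "step_arm", "arguments": {"increments": [[[-1,0,0,5,0],[-1,0,0,5,0],[-1,0,0,5,0],[-1,0,0,2,0],[-1,0,0,1,0],[-1,0,0,0,0],[-1,0,0,0,0]]]}}

```text
t: 21.0
tcp_pos: [0.4168, 0.0751, 0.0768]
tcp_rot: [0.707, 0.707, 0.0, 0.0]
contact_force: [-0.3, 0.1, -0.9]
grip_width: 0.0355
gripper_force: 20.0
```

Request:
{"name": "step_arm", "arguments": {"increments": [[[-1,0,0,1,0],[-1,0,0,1,0],[-1,0,0,0,0],[-1,0,0,0,0]]]}}

```text
t: 21.4
tcp_pos: [0.4169, 0.0751, 0.0748]
tcp_rot: [0.707, 0.707, 0.0, 0.0]
contact_force: [-0.7, 0.2, 1.2]
grip_width: 0.0356
gripper_force: 20.0
```

Request:
{"name": "step_arm", "arguments": {"increments": [[[-0.1,0,0,0,0],[-0.1,0,0,0,0],[-0.1,0,0,0,0],[-1,0,0,0,0],[-1,0,0,0,0],[-1,0,0,0,0],[-1,0,0,0,0]]]}}

```text
t: 22.1
tcp_pos: [0.4167, 0.0751, 0.0746]
tcp_rot: [0.707, 0.707, 0.0, 0.0]
contact_force: [0.5, 0.6, -0.7]
grip_width: 0.0353
gripper_force: 20.0
```

Request:
{"name": "step_arm", "arguments": {"increments": [[[-1,0,0,-40,0],[-1,0,0,-40,0],[-1,16,35,0,0],[-1,16,35,0,0],[-1,17,35,0,0],[-1,17,34,0,0],[-1,0,0,0,0],[-1,0,0,30,0],[-1,0,0,25,0],[-1,0,0,0,0]]]}}

```text
t: 23.1
tcp_pos: [0.552, 0.1403, 0.095]
tcp_rot: [0.707, 0.707, -0.003, -0.002]
contact_force: [-2.1, 0.0, -1.0]
grip_width: 0.0353
gripper_force: 20.0
```

```bash
python3 - <<'E'
from h import *
p,P=wrist("w5"); t=imaging.camera("top"); tops(cloud(t),t["color"],"t",0.05)
E
```

```text
tcp [0.552  0.1403 0.095 ]
t [377. 159.] ztop 0.0988 mean [ 0.5523 -0.2595] circ [ 553.  -260.6   17.6] n 127 col [29. 59. 99.]
t [193. 164.] ztop 0.0651 mean [0.5555 0.2101] circ [554.2 209.4  15.7] n 75 col [ 94. 104. 109.]
t [335. 209.] ztop 0.0887 mean [ 0.425  -0.1436] circ [ 425.1 -143.4   17.7] n 149 col [107. 115. 118.]
t [381. 244.] ztop 0.099 mean [ 0.3338 -0.2463] circ [ 334.4 -246.8   17.5] n 147 col [100. 108. 111.]
t [340. 256.] ztop 0.0991 mean [ 0.3082 -0.1466] circ [ 308.3 -146.3   17.7] n 150 col [  6. 117. 205.]
```

Request:
{"name": "step_arm", "arguments": {"increments": [[[-1,0,1,12,0],[-1,0,0,10,0],[-1,0,0,5,0],[-1,0,0,2,0],[-1,0,0,1,0],[-1,0,0,1,0],[-1,0,0,0,0],[-1,0,0,0,0]]]}}

```text
t: 24.0
tcp_pos: [0.5569, 0.141, 0.0689]
tcp_rot: [0.707, 0.707, 0.0, 0.0]
contact_force: [-0.3, 0.4, -0.6]
grip_width: 0.0359
gripper_force: 20.0
```

Request:
{"name": "step_arm", "arguments": {"increments": [[[-1,0,0,1,0],[-1,0,0,0,0],[0.2,0,0,0,0],[0.2,0,0,0,0],[0.2,0,0,0,0],[0.4,0,0,-10,0],[0.4,0,0,-40,0],[0.4,0,0,-40,0],[0.4,0,0,-20,0]]]}}

```text
t: 24.9
tcp_pos: [0.5585, 0.1413, 0.1828]
tcp_rot: [0.707, 0.707, 0.002, 0.002]
contact_force: [1.0, 0.4, 0.6]
grip_width: 0.0652
gripper_force: 0.0
```

Request:
{"name": "step_arm", "arguments": {"increments": [[[0.4,-36,-16,0,0],[0.4,-36,-16,0,0],[0.4,-36,-16,0,0],[0.4,-36,-16,0,0],[0.4,-36,-16,0,0],[0.4,-36,-16,0,0],[0.4,-35,-17,0,0],[0.4,-35,-17,0,0],[0.4,0,0,0,0],[0.4,0,0,0,0]]]}}

```text
t: 25.9
tcp_pos: [0.4265, -0.1455, 0.1784]
tcp_rot: [0.708, 0.706, 0.0, 0.0]
contact_force: [0.2, 1.4, -0.4]
grip_width: 0.0652
gripper_force: 0.0
```

```bash
python3 - <<'E'
from h import *
print(get_obs()["tcp_pos"])
t=imaging.camera("top"); tops(cloud(t),t["color"],"t",0.05)
s=imaging.camera("scene"); tops(cloud(s),s["color"],"s",0.05)
E
```

```text
[ 0.4265411  -0.14553435  0.17843381]
t [219. 163.] ztop 0.0844 mean [0.5553 0.1417] circ [555.7 141.8  17.6] n 122 col [116. 124. 128.]
t [193. 166.] ztop 0.0644 mean [0.5511 0.2119] circ [551.7 211.5  17.7] n 128 col [126. 135. 139.]
t [378. 244.] ztop 0.0987 mean [ 0.3362 -0.2415] circ [ 334.8 -245.1   17.4] n 103 col [ 98. 106. 110.]
s [327. 118.] ztop 0.1016 mean [ 0.5517 -0.2611] circ [ 553.6 -262.7   18.5] n 42 col [36. 63. 99.]
s [325. 156.] ztop 0.0916 mean [ 0.4273 -0.147 ] circ [ 428.3 -146.3   18.9] n 84 col [88. 89. 90.]
s [213. 172.] ztop 0.0869 mean [0.5576 0.1386] circ [558.4 138.7  19. ] n 92 col [115. 117. 117.]
s [192. 186.] ztop 0.0667 mean [0.5531 0.2085] circ [554.5 208.1  18.2] n 102 col [133. 136. 135.]
```

Request:
{"name": "step_arm", "arguments": {"increments": [[[0.4,0,0,25,0],[0.4,0,0,25,0],[0.4,0,0,25,0],[0.4,0,0,20,0],[0.4,0,0,10,0],[0.4,0,0,0,0],[0.4,0,0,0,0]]]}}

```text
t: 26.7
tcp_pos: [0.4272, -0.1446, 0.0734]
tcp_rot: [0.707, 0.707, 0.0, 0.0]
contact_force: [-0.5, -0.0, 0.4]
grip_width: 0.0647
gripper_force: 0.0
```

Request:
{"name": "step_arm", "arguments": {"increments": [[[-1,0,0,0,0],[-1,0,0,0,0],[-1,0,0,0,0],[-1,0,0,0,0],[-1,0,0,0,0],[-1,0,0,0,0]]]}}

```text
t: 27.3
tcp_pos: [0.4267, -0.1451, 0.073]
tcp_rot: [0.707, 0.707, 0.0, 0.0]
contact_force: [-2.2, 0.8, 3.5]
grip_width: 0.0354
gripper_force: 20.0
```

Request:
{"name": "step_arm", "arguments": {"increments": [[[-1,0,0,-40,0],[-1,0,0,-40,0],[-1,37,-2,0,0],[-1,37,-2,0,0],[-1,37,-2,0,0],[-1,37,-2,0,0],[-1,36,-1,0,0],[-1,36,-1,0,0],[-1,0,0,0,0],[-1,0,0,0,0]]]}}

```text
t: 28.3
tcp_pos: [0.4164, 0.0755, 0.1523]
tcp_rot: [0.707, 0.708, -0.0, -0.0]
contact_force: [-0.1, -0.9, -1.8]
grip_width: 0.0354
gripper_force: 20.0
```

Request:
{"name": "step_arm", "arguments": {"increments": [[[-1,0,0,10,0],[-1,0,0,10,0],[-1,0,0,8,0],[-1,0,0,6,0],[-1,0,0,3,0],[-1,0,0,2,0],[-1,0,0,0,0],[-1,0,0,0,0]]]}}

```text
t: 29.1
tcp_pos: [0.4169, 0.0751, 0.114]
tcp_rot: [0.707, 0.707, 0.0, 0.0]
contact_force: [0.5, -0.7, -1.8]
grip_width: 0.0351
gripper_force: 20.0
```

Request:
{"name": "step_arm", "arguments": {"increments": [[[-1,0,0,1,0],[-1,0,0,1,0],[-1,0,0,1,0],[-1,0,0,1,0],[-1,0,0,0,0],[-1,0,0,0,0]]]}}

```text
t: 29.7
tcp_pos: [0.4167, 0.075, 0.1096]
tcp_rot: [0.707, 0.707, -0.0, -0.0]
contact_force: [-0.7, -0.6, -0.7]
grip_width: 0.0353
gripper_force: 20.0
```

Request:
{"name": "step_arm", "arguments": {"increments": [[[-1,0,0,1,0],[-1,0,0,0,0],[-1,0,0,0,0]]]}}

```text
t: 30.0
tcp_pos: [0.4167, 0.0751, 0.1086]
tcp_rot: [0.707, 0.707, -0.0, -0.0]
contact_force: [0.6, -0.7, -1.2]
grip_width: 0.0354
gripper_force: 20.0
```

Request:
{"name": "step_arm", "arguments": {"increments": [[[-1,0,0,1,0],[-1,0,0,0,0],[-1,0,0,0,0]]]}}

```text
t: 30.3
tcp_pos: [0.4167, 0.0751, 0.1076]
tcp_rot: [0.707, 0.707, -0.0, -0.0]
contact_force: [0.7, -0.3, -1.4]
grip_width: 0.0356
gripper_force: 20.0
```

Request:
{"name": "step_arm", "arguments": {"increments": [[[-1,0,0,1,0],[-1,0,0,1,0],[-1,0,0,0,0],[-1,0,0,0,0]]]}}

```text
t: 30.7
tcp_pos: [0.4167, 0.0751, 0.1056]
tcp_rot: [0.707, 0.707, -0.0, -0.0]
contact_force: [-0.8, -0.2, -1.5]
grip_width: 0.0352
gripper_force: 20.0
```

The foot is at 32.6 mm and free, so it's good. I'll continue down to the plate, expecting tcp z ≈ 0.085.

Request:
{"name": "step_arm", "arguments": {"increments": [[[-1,0,0,5,0],[-1,0,0,5,0],[-1,0,0,5,0],[-1,0,0,3,0],[-1,0,0,0,0],[-1,0,0,0,0]]]}}

```text
t: 31.3
tcp_pos: [0.4166, 0.0751, 0.0875]
tcp_rot: [0.707, 0.707, -0.0, -0.0]
contact_force: [0.6, 0.3, -1.4]
grip_width: 0.0354
gripper_force: 20.0
```

Request:
{"name": "step_arm", "arguments": {"increments": [[[-1,0,0,1,0],[-1,0,0,1,0],[-1,0,0,0.5,0],[-1,0,0,0,0],[-1,0,0,0,0]]]}}

```text
t: 31.8
tcp_pos: [0.4167, 0.0751, 0.0852]
tcp_rot: [0.707, 0.707, 0.0, 0.0]
contact_force: [0.4, 0.8, -1.4]
grip_width: 0.0352
gripper_force: 20.0
```

Request:
{"name": "step_arm", "arguments": {"increments": [[[-1,0,0,0.7,0],[-1,0,0,0,0],[-1,0,0,0,0]]]}}

```text
t: 32.1
tcp_pos: [0.4168, 0.075, 0.085]
tcp_rot: [0.707, 0.707, 0.0, 0.0]
contact_force: [-2.0, -0.1, 6.6]
grip_width: 0.0354
gripper_force: 20.0
```

Request:
{"name": "step_arm", "arguments": {"increments": [[[-0.1,0,0,0,0],[-0.1,0,0,0,0],[-0.1,0,0,0,0],[-1,0,0,0,0],[-1,0,0,0,0],[-1,0,0,0,0],[-1,0,0,0,0]]]}}

```text
t: 32.8
tcp_pos: [0.4166, 0.0751, 0.0844]
tcp_rot: [0.707, 0.707, -0.0, -0.0]
contact_force: [0.3, 0.2, -0.6]
grip_width: 0.0356
gripper_force: 20.0
```

Request:
{"name": "step_arm", "arguments": {"increments": [[[-1,0,0,-40,0],[-1,0,0,-40,0],[-1,-1,36,0,0],[-1,-1,36,0,0],[-1,-1,36,0,0],[-1,0,35,0,0],[-1,0,0,0,0],[-1,0,0,30,0],[-1,0,0,20,0],[-1,0,0,0,0]]]}}

```text
t: 33.8
tcp_pos: [0.5564, 0.0718, 0.1106]
tcp_rot: [0.707, 0.707, -0.003, -0.002]
contact_force: [-0.1, 0.2, -1.2]
grip_width: 0.0355
gripper_force: 20.0
```

```bash
python3 - <<'E'
from h import *
p,P=wrist("w6"); t=imaging.camera("top"); tops(cloud(t),t["color"],"t",0.05); s=imaging.camera("scene")
a=cv2.resize(s["color"][120:240,160:320],(480,360),interpolation=cv2.INTER_CUBIC)
cv2.imwrite("pics/s6.png",np.hstack([a,cv2.copyMakeBorder(cv2.resize(p["color"],(320,240)),0,120,0,0,0)]))
E
```

```text
tcp [0.5564 0.0718 0.1106]
t [377. 158.] ztop 0.0987 mean [ 0.5522 -0.2602] circ [ 552.5 -261.2   18.4] n 131 col [ 29.  59. 100.]
t [193. 166.] ztop 0.0639 mean [0.5512 0.2113] circ [551.5 211.   17.9] n 116 col [116. 125. 129.]
t [381. 244.] ztop 0.0989 mean [ 0.3334 -0.2453] circ [ 334.  -246.2   18.1] n 151 col [ 99. 107. 110.]
t [340. 256.] ztop 0.0989 mean [ 0.3086 -0.1462] circ [ 308.4 -146.5   17.6] n 156 col [  6. 117. 206.]
```

View pics/s6.png

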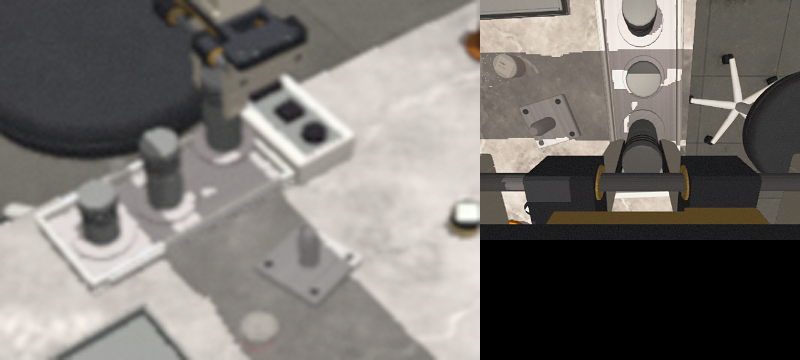

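Request:
{"name": "step_arm", "arguments": {"increments": [[[-1,0,0,14,0],[-1,0,0,10,0],[-1,0,0,6,0],[-1,0,0,3,0],[-1,0,0,1,0],[-1,0,0,1,0],[-1,0,0,1,0],[-1,0,0,0,0],[-1,0,0,0,0]]]}}

```text
t: 34.85
tcp_pos: [0.5599, 0.072, 0.0787]
tcp_rot: [0.707, 0.707, 0.0, 0.0]
contact_force: [-0.3, 0.2, -1.3]
grip_width: 0.0356
gripper_force: 20.0
```

Request:
{"name": "step_arm", "arguments": {"increments": [[[-1,0,0,1,0],[-1,0,0,0,0],[0.2,0,0,0,0],[0.2,0,0,0,0],[0.2,0,0,0,0],[0.4,0,0,-10,0],[0.4,0,0,-40,0],[0.4,0,0,-40,0],[0.4,0,0,-20,0]]]}}

```text
t: 35.75
tcp_pos: [0.5614, 0.072, 0.1925]
tcp_rot: [0.707, 0.707, 0.002, 0.002]
contact_force: [0.8, 0.6, -0.7]
grip_width: 0.065
gripper_force: 0.0
```

Request:
{"name": "step_arm", "arguments": {"increments": [[[0.4,-35,-25,0,0],[0.4,-35,-25,0,0],[0.4,-35,-25,0,0],[0.4,-36,-25,0,0],[0.4,-36,-25,0,0],[0.4,-36,-25,0,0],[0.4,-36,-25,0,0],[0.4,-35,-25,0,0],[0.4,-35,-24,0,0],[0.4,0,0,0,0]]]}}

```text
t: 36.75
tcp_pos: [0.333, -0.2505, 0.1885]
tcp_rot: [0.709, 0.705, -0.001, 0.001]
contact_force: [-0.5, 0.1, -0.3]
grip_width: 0.0656
gripper_force: 0.0
```

```bash
python3 - <<'E'
from h import *
print(get_obs()["tcp_pos"])
t=imaging.camera("top"); tops(cloud(t),t["color"],"t",0.05)
p,P=wrist("w7"); tops(P,p["color"],"w")
s=imaging.camera("scene"); tops(cloud(s),s["color"],"s",0.05)
E
```

```text
[ 0.33300303 -0.25053376  0.18849063]
t [377. 159.] ztop 0.0989 mean [ 0.5522 -0.2603] circ [ 552.3 -260.2   17.7] n 133 col [ 33.  66. 110.]
t [246. 160.] ztop 0.0941 mean [0.5589 0.0728] circ [558.5  72.8  17.8] n 127 col [113. 121. 124.]
t [219. 163.] ztop 0.0841 mean [0.556  0.1417] circ [555.3 141.6  18.1] n 126 col [118. 127. 131.]
t [193. 166.] ztop 0.0647 mean [0.5517 0.211 ] circ [551.8 210.7  17.9] n 112 col [129. 138. 142.]
t [340. 256.] ztop 0.0991 mean [ 0.3081 -0.1457] circ [ 308.5 -145.9   17.8] n 156 col [  6.  96. 185.]
tcp [ 0.3343 -0.2488  0.1884]
w [229.  84.] ztop 0.0997 mean [ 0.3097 -0.1475] circ [ 309.6 -147.5   17.8] n 1593 col [ 20.  89. 163.]
w [261. 196.] ztop 0.0996 mean [ 0.3353 -0.2469] circ [ 335.4 -247.7   18. ] n 1144 col [62. 65. 67.]
w [480. 207.] ztop 0.0997 mean [ 0.5508 -0.2611] circ [ 553.1 -261.8   18.1] n 1022 col [26. 47. 78.]
s [326. 117.] ztop 0.1015 mean [ 0.5545 -0.2635] circ [ 554.3 -265.1   19.5] n 75 col [ 39.  67. 104.]
s [234. 160.] ztop 0.0969 mean [0.5602 0.0708] circ [560.7  70.3  18.6] n 93 col [110. 112. 111.]
s [213. 172.] ztop 0.0864 mean [0.5578 0.1389] circ [558.8 138.2  18.4] n 98 col [116. 118. 118.]
s [192. 186.] ztop 0.0663 mean [0.553  0.2084] circ [553.6 208.   18.1] n 105 col [133. 135. 135.]
```

Request:
{"name": "step_arm", "arguments": {"increments": [[[0.4,0,0,25,0],[0.4,0,0,25,0],[0.4,0,0,25,0],[0.4,0,0,20,0],[0.4,0,0,10,0],[0.4,0,0,0,0],[0.4,0,0,0,0]]]}}

```text
t: 37.6
tcp_pos: [0.3362, -0.2467, 0.0833]
tcp_rot: [0.707, 0.707, 0.0, 0.0]
contact_force: [-0.5, 0.5, 0.2]
grip_width: 0.0652
gripper_force: 0.0
```

Request:
{"name": "step_arm", "arguments": {"increments": [[[-1,0,0,0,0],[-1,0,0,0,0],[-1,0,0,0,0],[-1,0,0,0,0],[-1,0,0,0,0],[-1,0,0,0,0],[-1,0,0,0,0]]]}}

```text
t: 38.3
tcp_pos: [0.3356, -0.2471, 0.0828]
tcp_rot: [0.707, 0.707, -0.0, 0.0]
contact_force: [-1.4, -0.0, 3.8]
grip_width: 0.0356
gripper_force: 20.0
```

Request:
{"name": "step_arm", "arguments": {"increments": [[[-1,0,0,-38,0],[-1,0,0,-38,0],[-1,0,0,-38,0],[-1,38,10,0,0],[-1,38,10,0,0],[-1,38,10,0,0],[-1,38,10,0,0],[-1,38,10,0,0],[-1,38,10,0,0],[-1,38,10,0,0]]]}}

```text
t: 39.3
tcp_pos: [0.4055, 0.0208, 0.1961]
tcp_rot: [0.707, 0.707, -0.0, -0.0]
contact_force: [1.2, -0.4, -1.1]
grip_width: 0.0358
gripper_force: 20.0
```

Request:
{"name": "step_arm", "arguments": {"increments": [[[-1,38,7,0,0],[-1,18,4,0,0],[-1,0,0,15,0],[-1,0,0,15,0],[-1,0,0,4,0],[-1,0,0,0,0],[-1,0,0,0,0],[-1,0,0,0,0]]]}}

```text
t: 40.1
tcp_pos: [0.4171, 0.0746, 0.1631]
tcp_rot: [0.708, 0.707, 0.0, 0.0]
contact_force: [0.6, -0.6, -0.8]
grip_width: 0.0352
gripper_force: 20.0
```

Request:
{"name": "step_arm", "arguments": {"increments": [[[-1,0.5,-0.5,10,0],[-1,0,0,10,0],[-1,0,0,8,0],[-1,0,0,6,0],[-1,0,0,3,0],[-1,0,0,2,0],[-1,0,0,0,0],[-1,0,0,0,0]]]}}

```text
t: 40.9
tcp_pos: [0.4164, 0.0756, 0.1237]
tcp_rot: [0.707, 0.707, 0.0, 0.0]
contact_force: [1.2, 0.8, -0.8]
grip_width: 0.0351
gripper_force: 20.0
```

Request:
{"name": "step_arm", "arguments": {"increments": [[[-1,0,0,1,0],[-1,0,0,1,0],[-1,0,0,1,0],[-1,0,0,1,0],[-1,0,0,0,0],[-1,0,0,0,0]]]}}

```text
t: 41.5
tcp_pos: [0.4161, 0.0755, 0.1194]
tcp_rot: [0.707, 0.707, -0.0, -0.0]
contact_force: [0.2, 0.2, -1.3]
grip_width: 0.0354
gripper_force: 20.0
```

Request:
{"name": "step_arm", "arguments": {"increments": [[[-1,0,0,0.7,0],[-1,0,0,0,0],[-1,0,0,0,0]]]}}

```text
t: 41.8
tcp_pos: [0.4163, 0.0756, 0.1188]
tcp_rot: [0.707, 0.707, 0.0, 0.0]
contact_force: [-0.2, 0.5, -0.9]
grip_width: 0.0354
gripper_force: 20.0
```

Request:
{"name": "step_arm", "arguments": {"increments": [[[-1,0,0,0.7,0],[-1,0,0,0,0],[-1,0,0,0,0]]]}}

```text
t: 42.1
tcp_pos: [0.4164, 0.0756, 0.1187]
tcp_rot: [0.707, 0.707, 0.0, 0.0]
contact_force: [-2.3, -1.2, 4.3]
grip_width: 0.0354
gripper_force: 20.0
```

Request:
{"name": "step_arm", "arguments": {"increments": [[[-1,0,0,0.5,0],[-1,0,0,0,0],[-1,0,0,0,0]]]}}

```text
t: 42.4
tcp_pos: [0.4164, 0.0756, 0.1186]
tcp_rot: [0.707, 0.707, 0.0, 0.0]
contact_force: [-4.2, -0.4, 9.5]
grip_width: 0.0355
gripper_force: 20.0
```

The sleeve stopped with its foot at about 36 mm, which means it's bad. It goes to the grey tray's centre at (0.382, 0.267), since no other sleeve goes there.

Request:
{"name": "step_arm", "arguments": {"increments": [[[-1,0,0,-30,0],[-1,0,0,-31,0],[-1,38,-7,0,0],[-1,38,-7,0,0],[-1,38,-7,0,0],[-1,38,-7,0,0],[-1,39,-6,0,0],[-1,0,0,30,0],[-1,0,0,30,0],[-1,0,0,0,0]]]}}

```text
t: 43.4
tcp_pos: [0.3791, 0.2653, 0.1141]
tcp_rot: [0.707, 0.707, -0.004, -0.001]
contact_force: [-0.7, 0.3, -1.4]
grip_width: 0.0355
gripper_force: 20.0
```

Request:
{"name": "step_arm", "arguments": {"increments": [[[-1,0,0,0,0],[-1,0,0,0,0]]]}}

```text
t: 43.6
tcp_pos: [0.3834, 0.2669, 0.1203]
tcp_rot: [0.708, 0.707, 0.001, 0.0]
contact_force: [-0.0, 0.6, -1.2]
grip_width: 0.0354
gripper_force: 20.0
```

```bash
python3 - <<'E'
from h import *
p,P=wrist("w8"); s=imaging.camera("scene")
a=cv2.resize(s["color"][160:300,140:300],(480,420),interpolation=cv2.INTER_CUBIC)
cv2.imwrite("pics/s8.png",np.hstack([a,cv2.copyMakeBorder(cv2.resize(p["color"],(320,240)),0,180,0,0,0)]))
E
```

```text
tcp [0.3834 0.2669 0.1203]
```

View pics/s8.png

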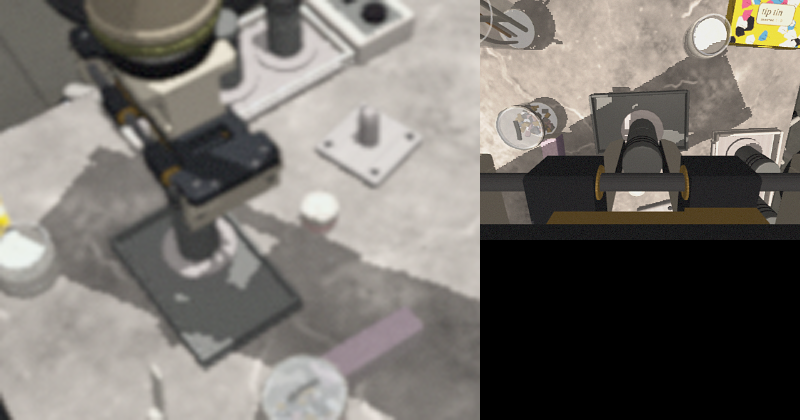

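The foot is over the grey tray and inside its rim, so I'll lower it.

Request:
{"name": "step_arm", "arguments": {"increments": [[[-1,0,0,12,0],[-1,0,0,10,0],[-1,0,0,6,0],[-1,0,0,2,0],[-1,0,0,1,0],[-1,0,0,1,0],[-1,0,0,0,0],[-1,0,0,0,0]]]}}

```text
t: 44.5
tcp_pos: [0.3825, 0.2667, 0.087]
tcp_rot: [0.707, 0.707, 0.0, 0.0]
contact_force: [-1.6, -2.4, 3.6]
grip_width: 0.0357
gripper_force: 20.0
```

Request:
{"name": "step_arm", "arguments": {"increments": [[[0.2,0,0,0,0],[0.2,0,0,0,0],[0.2,0,0,0,0],[0.3,0,0,-10,0],[0.3,0,0,-40,0],[0.3,0,0,-40,0],[0.3,0,0,-30,0],[0.3,0,0,0,0]]]}}

```text
t: 45.3
tcp_pos: [0.385, 0.2681, 0.2129]
tcp_rot: [0.707, 0.707, 0.005, 0.001]
contact_force: [0.2, 0.3, 0.6]
grip_width: 0.0604
gripper_force: 0.0
```

Request:
{"name": "step_arm", "arguments": {"increments": [[[-1,-35,23,0,0],[-1,-35,23,0,0],[-1,-35,23,0,0],[-1,-35,23,0,0],[-1,-35,23,0,0],[-1,-35,23,0,0],[-1,-35,23,0,0],[-1,-27,20,0,0],[-1,0,0,0,0],[-1,0,0,0,0]]]}}

```text
t: 46.3
tcp_pos: [0.5628, -0.006, 0.2058]
tcp_rot: [0.708, 0.706, -0.0, -0.001]
contact_force: [0.1, 0.5, 0.6]
grip_width: 0.0001
gripper_force: 0.0
```

```bash
python3 - <<'E'
from h import *
print(get_obs()["tcp_pos"])
t=imaging.camera("top"); tops(cloud(t),t["color"],"t",0.05)
s=imaging.camera("scene"); tops(cloud(s),s["color"],"s",0.05)
cv2.imwrite("pics/t9.png",np.hstack([cv2.resize(t["color"][90:340,60:440],(456,300)),cv2.resize(s["color"][80:330,80:380],(344,300))]))
E
```

```text
[ 0.56277715 -0.00599188  0.2057688 ]
t [377. 159.] ztop 0.099 mean [ 0.5528 -0.2601] circ [ 552.8 -260.5   17.9] n 127 col [ 29.  59. 100.]
t [219. 163.] ztop 0.0846 mean [0.5556 0.1416] circ [555.9 141.8  17.4] n 118 col [108. 116. 119.]
t [193. 166.] ztop 0.0646 mean [0.5511 0.2114] circ [552.  211.4  18.3] n 123 col [117. 126. 130.]
t [174. 232.] ztop 0.1034 mean [0.3776 0.2536] circ [378.  253.7  17.7] n 149 col [109. 118. 121.]
t [344. 255.] ztop 0.099 mean [ 0.3087 -0.1523] circ [ 308.2 -146.4   17.7] n 96 col [ 22. 137. 229.]
s [327. 117.] ztop 0.102 mean [ 0.554  -0.2624] circ [ 556.5 -261.5   20.5] n 73 col [ 40.  68. 104.]
s [234. 160.] ztop 0.0966 mean [0.5599 0.0705] circ [559.4  70.5  20.3] n 96 col [107. 109. 108.]
s [213. 172.] ztop 0.0865 mean [0.5575 0.1387] circ [557.5 138.8  18.8] n 94 col [112. 114. 114.]
s [192. 186.] ztop 0.0667 mean [0.5527 0.2083] circ [553.4 207.9  17.8] n 99 col [134. 137. 136.]
s [210. 232.] ztop 0.1054 mean [0.3794 0.2507] circ [380.  250.3  18.1] n 145 col [114. 117. 116.]
```

View pics/t9.png

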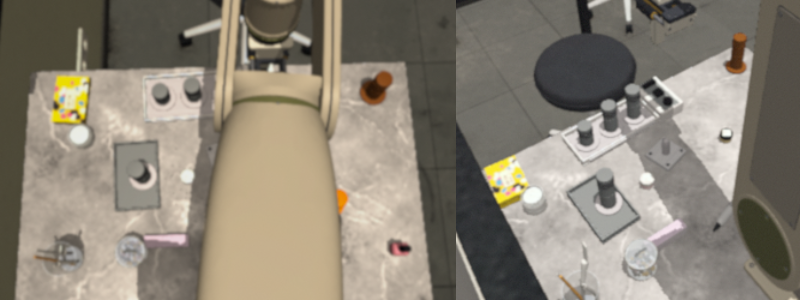

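All four sleeves stand in their trays. The 100 mm one has shifted about 13 mm inside the grey tray but is still upright on its floor. Next are the keys, square first.

Request:
{"name": "step_arm", "arguments": {"increments": [[[-1,0,0,35,0],[-1,0,0,35,0],[-1,0,0,35,0],[-1,0,0,20,0],[-1,0,0,10,0],[-1,0,0,4,0],[-1,0,0,0,0],[-1,0,0,0,0],[-1,0,0,0,0]]]}}

```text
t: 47.3
tcp_pos: [0.5642, -0.0056, 0.0691]
tcp_rot: [0.707, 0.707, 0.001, 0.001]
contact_force: [-0.0, -0.3, -0.5]
grip_width: 0.0006
gripper_force: 0.0
```

Request:
{"name": "step_arm", "arguments": {"increments": [[[-1,0,0,3,0],[-1,0,0,3,0],[-1,0,0,2,0],[-1,0,0,2,0],[-1,0,0,2,0],[-1,0,0,0,0],[-1,0,0,0,0]]]}}

```text
t: 48.0
tcp_pos: [0.5634, -0.0056, 0.0558]
tcp_rot: [0.707, 0.707, 0.0, 0.0]
contact_force: [-0.8, -0.9, 4.9]
grip_width: 0.0007
gripper_force: 2.2
```

Request:
{"name": "step_arm", "arguments": {"increments": [[[-1,0,0,1,0],[-1,0,0,1,0],[-1,0,0,0,0],[-1,0,0,0,0]]]}}

```text
t: 48.4
tcp_pos: [0.5634, -0.0056, 0.0551]
tcp_rot: [0.707, 0.707, 0.0, 0.0]
contact_force: [-5.8, -0.5, 16.6]
grip_width: 0.0005
gripper_force: 8.3
```

Square is fully down. Next is round, 39 mm toward −x.

Request:
{"name": "step_arm", "arguments": {"increments": [[[-1,0,0,-10,0],[-1,0,0,-15,0],[-1,-1,-20,0,0],[-1,-1,-19,0,0],[-1,0,0,0,0],[-1,0,0,8,0],[-1,0,0,5,0],[-1,0,0,0,0],[-1,0,0,0,0]]]}}

```text
t: 49.3
tcp_pos: [0.5242, -0.0075, 0.065]
tcp_rot: [0.707, 0.707, -0.0, -0.0]
contact_force: [0.6, 0.3, 0.2]
grip_width: 0.0004
gripper_force: 0.0
```

Request:
{"name": "step_arm", "arguments": {"increments": [[[-1,0,0,3,0],[-1,0,0,3,0],[-1,0,0,2,0],[-1,0,0,2,0],[-1,0,0,0,0],[-1,0,0,0,0]]]}}

```text
t: 49.9
tcp_pos: [0.5246, -0.0076, 0.056]
tcp_rot: [0.707, 0.707, 0.0, 0.0]
contact_force: [1.3, 0.7, 4.9]
grip_width: 0.0003
gripper_force: 2.2
```

Request:
{"name": "step_arm", "arguments": {"increments": [[[-1,0,0,1,0],[-1,0,0,1,0],[-1,0,0,0,0],[-1,0,0,0,0]]]}}

```text
t: 50.3
tcp_pos: [0.5247, -0.0075, 0.0551]
tcp_rot: [0.707, 0.707, 0.0, 0.0]
contact_force: [-4.5, 1.2, 16.4]
grip_width: 0.0004
gripper_force: 8.1
```

Request:
{"name": "step_arm", "arguments": {"increments": [[[-1,0,0,-10,0],[-1,0,0,-15,0],[-1,1,26,0,0],[-1,1,26,0,0],[-1,2,26,0,0],[-1,0,0,0,0],[-1,0,0,8,0],[-1,0,0,5,0],[-1,0,0,0,0],[-1,0,0,0,0]]]}}

```text
t: 51.3
tcp_pos: [0.6012, -0.0036, 0.0651]
tcp_rot: [0.707, 0.707, -0.0, -0.0]
contact_force: [-0.5, -0.8, -0.8]
grip_width: 0.0004
gripper_force: 0.0
```

Request:
{"name": "step_arm", "arguments": {"increments": [[[-1,0,0,3,0],[-1,0,0,3,0],[-1,0,0,2,0],[-1,0,0,2,0],[-1,0,0,0,0],[-1,0,0,0,0]]]}}

```text
t: 51.9
tcp_pos: [0.6024, -0.0036, 0.0559]
tcp_rot: [0.707, 0.707, 0.0, 0.0]
contact_force: [-1.1, 0.3, 4.6]
grip_width: 0.0004
gripper_force: 2.2
```

Request:
{"name": "step_arm", "arguments": {"increments": [[[-1,0,0,1,0],[-1,0,0,1,0],[-1,0,0,0,0],[-1,0,0,0,0]]]}}

```text
t: 52.3
tcp_pos: [0.6024, -0.0036, 0.0551]
tcp_rot: [0.707, 0.707, 0.0, 0.0]
contact_force: [-6.9, 0.3, 15.9]
grip_width: 0.0006
gripper_force: 7.8
```

Request:
{"name": "step_arm", "arguments": {"increments": [[[-1,0,0,-10,0],[-1,0,0,-30,0],[-1,0,0,-40,0],[-1,0,0,-40,0],[-1,0,0,-40,0],[-1,0,-20,-30,0],[-1,10,-30,0,0],[-1,15,-30,0,0],[-1,0,0,0,0],[-1,0,0,0,0]]]}}

```text
t: 53.3
tcp_pos: [0.5218, 0.0217, 0.2435]
tcp_rot: [0.707, 0.707, 0.0, 0.0]
contact_force: [-0.4, 0.6, 0.0]
grip_width: 0.0005
gripper_force: 0.0
```

```bash
python3 - <<'E'
from h import *
p,P=wrist("w10"); tops(P,p["color"],"w",.05); cv2.imwrite("pics/w10b.png",cv2.resize(p["color"],(800,600)))
Z=np.nan_to_num(P[...,2],nan=-1)
def rect(z0,z1,x0,x1,y0,y1,n):
    m=(Z>z0)&(Z<z1)&(P[...,0]>x0)&(P[...,0]<x1)&(P[...,1]>y0)&(P[...,1]<y1)
    print(n,m.sum(),cv2.minAreaRect((P[m][:,:2]*1000).astype(np.float32)))
rect(.015,.022,.29,.47,.2,.34,"rej")
rect(.0075,.0125,.34,.42,.215,.31,"foot")
s=imaging.camera("scene"); tops(cloud(s),s["color"],"s",0.05)
t=imaging.camera("top"); tops(cloud(t),t["color"],"t",0.05)
for l in("powder","pot_a"):
  for pic,C in((t,cloud(t)),(s,cloud(s))):
    for d in imaging.find_in(pic,l)[:3]:
        x,y,w,h=d["bbox"]; print(l,round(d["score"],2),np.round(C[int(y+h/2),int(x+w/2)],3))
E
```

```text
tcp [0.5218 0.0217 0.2435]
w [289.  11.] ztop 0.0648 mean [0.5528 0.2044] circ [552.8 209.5  17.5] n 642 col [123. 129. 133.]
w [293.  74.] ztop 0.0847 mean [0.5571 0.1409] circ [557.4 141.   17.8] n 981 col [111. 117. 121.]
w [294. 139.] ztop 0.0947 mean [0.56   0.0728] circ [560.1  72.6  17.8] n 859 col [88. 93. 96.]
w [173. 135.] ztop 0.0514 mean [0.4164 0.0753] circ [416.   75.3   5.9] n 76 col [110. 114. 123.]
w [ 96. 315.] ztop 0.0994 mean [ 0.3112 -0.1461] circ [ 310.3 -147.1   18.5] n 544 col [ 17. 113. 204.]
rej 588 ((383.10791015625, 223.9794921875), (147.6851348876953, 15.207450866699219), 1.0497506856918335)
foot 330 ((379.70648193359375, 225.73953247070312), (79.56594848632812, 15.715027809143066), 2.289533853530884)
s [327. 117.] ztop 0.102 mean [ 0.5542 -0.2629] circ [ 555.4 -262.3   20.6] n 71 col [ 40.  67. 104.]
s [234. 160.] ztop 0.0964 mean [0.5602 0.0702] circ [561.7  70.1  19.1] n 90 col [85. 87. 87.]
s [213. 172.] ztop 0.0863 mean [0.5578 0.139 ] circ [558.1 138.3  18.1] n 99 col [100. 102. 102.]
s [192. 186.] ztop 0.0668 mean [0.5527 0.2083] circ [554.9 210.  
[... 194 characters left out ...]
260.3   18.2] n 125 col [ 29.  59. 100.]
t [247. 160.] ztop 0.0946 mean [0.5588 0.0693] circ [558.2  71.2  17.1] n 93 col [62. 66. 68.]
t [218. 162.] ztop 0.0844 mean [0.5561 0.1432] circ [555.5 142.5  17.4] n 109 col [ 97. 104. 108.]
t [193. 166.] ztop 0.0643 mean [0.5512 0.2109] circ [552.2 210.8  18.2] n 124 col [118. 127. 131.]
t [174. 232.] ztop 0.1032 mean [0.3776 0.2535] circ [377.6 253.4  17.8] n 145 col [109. 117. 120.]
t [340. 256.] ztop 0.0987 mean [ 0.3084 -0.1464] circ [ 308.7 -146.    17.5] n 158 col [  6. 118. 206.]
powder 0.86 [0.464 0.379 0.041]
powder 0.82 [0.448 0.385 0.044]
powder 0.71 [0.411 0.07  0.012]
pot_a 0.31 [ 0.57  -0.002  0.042]
pot_a 0.55 [ 0.362 -0.07   0.015]
```

View pics/w10b.png

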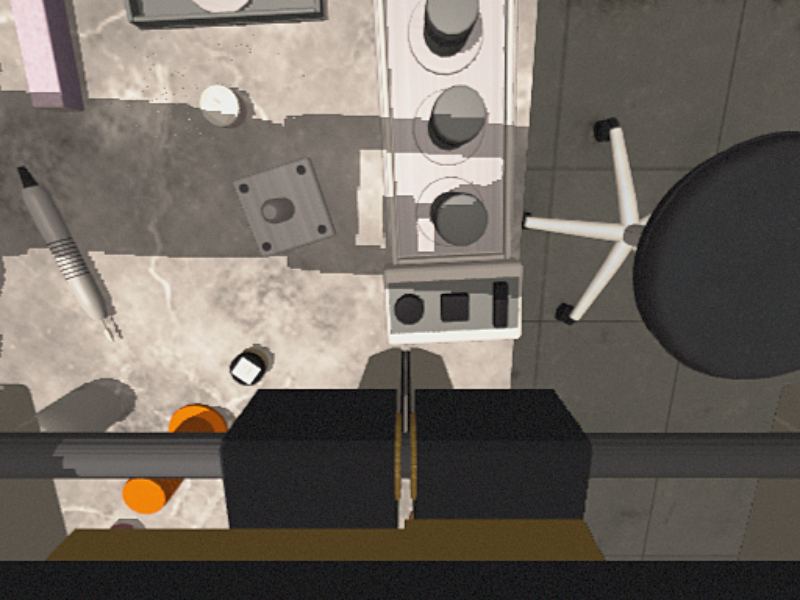

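The white tray is in order and the keys are up again. I'll take one closer look at the reject tray, because that sleeve has shifted toward the rim.

Request:
{"name": "step_arm", "arguments": {"increments": [[[-1,25,-30,-10,0],[-1,25,-30,-10,0],[-1,25,-30,0,0],[-1,25,-30,0,0],[-1,15,-15,0,0],[-1,0,0,0,0],[-1,0,0,0,0],[-1,0,0,0,0]]]}}

```text
t: 54.45
tcp_pos: [0.3879, 0.136, 0.2635]
tcp_rot: [0.708, 0.707, -0.0, 0.0]
contact_force: [0.3, -0.2, -0.1]
grip_width: 0.0006
gripper_force: 0.0
```

```bash
python3 - <<'E'
from h import *
p,P=wrist("w11"); tops(P,p["color"],"w",.06,(.3,.48,.18,.36)); cv2.imwrite("pics/w11b.png",cv2.resize(p["color"],(640,480)))
Z=np.nan_to_num(P[...,2],nan=-1)
def sel(z0,z1,x0,x1,y0,y1): return P[(Z>z0)&(Z<z1)&(P[...,0]>x0)&(P[...,0]<x1)&(P[...,1]>y0)&(P[...,1]<y1)]
print("rej",cv2.minAreaRect((sel(.014,.021,.28,.49,.19,.34)[:,:2]*1000).astype(np.float32)))
T=sel(.09,.12,.3,.48,.18,.36); A=np.c_[T[:,:2]-T[:,:2].mean(0),np.ones(len(T))]; print("top slope deg",np.degrees(np.linalg.lstsq(A,T[:,2],rcond=None)[0][:2]))
E
```

```text
tcp [0.3879 0.136  0.2635]
w [251.  76.] ztop 0.1037 mean [0.3786 0.2528] circ [378.5 252.9  17.8] n 976 col [130. 137. 142.]
rej ((380.51446533203125, 266.72772216796875), (147.20645141601562, 96.17340850830078), 2.6102852821350098)
top slope deg [-0.47170727  3.53253217]
```

View pics/w11b.png

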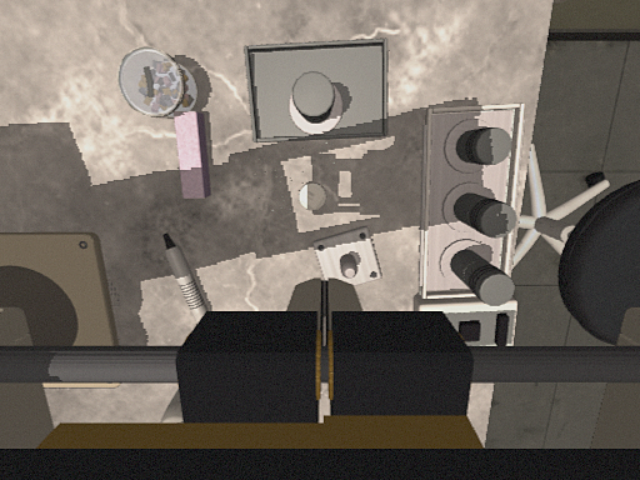

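The 100 mm sleeve stands inside the grey tray close to its −y wall. I'll check that its top is level, then hand in.

```bash
python3 - <<'E'
from h import *
P=np.load("w11.npz")["P"]; Q=P.reshape(-1,3); Q=Q[~np.isnan(Q[:,2])]
T=Q[(np.hypot(Q[:,0]-.3785,Q[:,1]-.2529)<.014)&(Q[:,2]>.09)&(Q[:,2]<.12)]
A=np.c_[T[:,:2]-T[:,:2].mean(0),np.ones(len(T))]; c=np.linalg.lstsq(A,T[:,2],rcond=None)[0]; sl=np.degrees(c[:2]); print(sl,c[2])
if np.hypot(*sl)<1.5: print(workorder.hand_in())
E
```

```text
[ 0.51080483 -0.06674682] 0.10382647591330844
the job is handed in; nothing more can be done
None
```

The job is handed in at about 54 s: I found four sleeves (the 70 mm one wasn't there). The 60, 80 and 90 mm ones went down to the plate and stand in the white tray; the 100 mm one stopped short and stands upright in the grey tray, right by its wall after shifting there. Then I pressed square, round and bar fully down.

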